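# Fetch the boxed-in sample vial for weighing

### The arm

A 7-joint arm with a two-finger parallel gripper is mounted at the origin on a cart in front of the work surface, level with it; the furniture and walls round the work are solid. World frame = base frame: x ahead of the robot, y to its left, z up, the work surface at z = 0. Lengths are in mm, angles in degrees, forces in N, time in s.
With the tool pointing down it reaches from about 400 to 850 mm from the base axis. Payload 6.9 kg.
Tool frame: the origin (TCP) lies midway between the tips of the shut fingers; the grasp point (between the pads) lies 19 mm behind it; y points along the fingers, x is the direction in which the jaws open and shut, and the axes are right-handed (so a half turn about y gives the same grasp; the last joint's range is limited). The gripper opens to 85 mm and grips with 20 to 120 N. Pads are 22 mm wide; open, the fingers measure 114 mm over their backs; the gripper's body (76 mm by 85 mm) begins 54 mm behind the grasp point. The pads swing forward as they close: fully open they stand 13 mm farther back than shut.
Start: joints at [-58.642, 29.078, -13.613, 85.955, 7.202, 65.827, -8.869], TCP at [267.246, 564.97, 231.275] pointing down, gripper open.
Joint ranges: [-176.47, 176.47], [-13.61, 117.27], [-81.72, 77.17], [0.22, 143.17], [-87.28, 267.28], [10, 112.55], [-165.47, 165.47]. Speed limits (degrees/s): [136.94, 136.94, 180, 180, 180, 180, 180].

### API

Orientations are given as a 3x3 rotation matrix whose columns are the frame's x, y, z axes.
In Python, from cell import status, eyes, sign_off, finder gives the robot as it stands.
- The arm moves only by the tool step_arm, never from a script. Its argument "targets" is a list that holds one entry, the list of rows, each a list of 7 numbers: the turn, a rotation vector about the tool's x, y, z in degrees, then the shift along the tool's x, y, z in mm, then the gripper's target within -1 to 1 (fully open at 1, half-way at 0, shut at -1). A call has 1 to 10 rows; each row shifts and turns the pose as measured when the row begins, along the tool's axes as they then stand; what a row does not reach is not made up. A row lasts 1/8 s, in which the tool goes at most 62.5 mm and 10.7 degrees, less where a joint would pass 70% of its speed; a pose out of reach is approached as far as the arm can. A call is refused whole if a number of a shift passes 62.5 or a number of a turn 10.7, either way. A call with a gripper value outside its range is refused whole. The fingers move at their own pace and stop on an object; "grip_force" is the grip in N (left out, the last holds). Time passes only in rows, so rows that do not move let the fingers close. It gives the time, the measured TCP pose, the force and the opening at its end, in the units of the state.
- status.sense(): the state, without advancing time (a new reading comes with each control period).
- eyes.grab_frame(name): name is "scene" or "side" or "wrist"; returns a dict with "image" (400x640x3 uint8, red, green, blue), "vertical_fov" (degrees; the focal length in pixels is half the picture's height over the tangent of half this angle, whatever the lens; pixels are square), "cx", "cy" (the principal point, pixels), "R" (3x3) and "t" (3): a world point X has camera coordinates R X + t; the wrist camera has in their place "tool_from_camera" (4x4, takes a point from camera to tool coordinates, whose origin is the TCP and whose axes are the tool frame's). Camera axes: x right, y down, z forward; pixel columns grow to the right and rows downward; lengths in mm; the calibration is good to about 2 mm. A picture is of the moment at which its call begins: read the wrist's pose just before it. There is no depth.
- sign_off(): hands the job in, once; it reports no verdict.
Trained networks look in a picture, given as the dict that the camera call returned (one of the last four; its "shot" number tells which), for a name from the list of things; names that differ only in an ending like _2 or _b are one class to them, and where a whole thing is asked for, a point or a joint stands for the part that bears it (a point fixed in the world has none). Each returns a list of dicts, best first, with "p" (0 to 1); they miss things now and then, are a little off and sometimes report something else, mostly with a low value. They report only what shows in the picture. A call takes as long as a camera call. They do not tell look-alikes from the thing itself.
- finder.search_frame(picture, query): "at" ([column, row] in pixels, amid what is visible of it).
The state is a dict: "clock": time; "joint_pos": joint angles; "dq": joint speeds; "effort": joint torques, N m; "tool_pos": TCP position; "tool_rot": TCP orientation; "ft_force": force on the tool from outside, world axes, zero at the start; "wrist_torque": the same for the moment, N m; "opening": opening from 0.0 (shut) to 1.0 (fully open).
Only numpy, scipy, OpenCV 4.12 (cv2) and the standard library are available. Lean on these libraries where they do the work, as an engineer would, in place of code of your own. Each camera call takes 0.05 s, during which the arm holds its last target. There are 200 camera calls.

### The job

The little black-capped vial in the grey tray is to be weighed, but the bottles with red, green and blue caps box it in. First stand all three bottles upright on the blue mat, leaving the vial where it is; then stand the vial upright in the middle of the balance's round pan; only then put each bottle back upright on the very spot in the tray where it stood at the start. Knock nothing over and leave the amber bottle, the glass beaker and the timer alone.

Things in the scene. Friction and masses are not known exactly. Their poses are not given: they have to be found in the camera images.
- red_bottle_centre (a point): white plastic bottle with a red screw cap, upright and loose, 80 g: round body 40 mm in diameter up to about 65 mm, cap 24 mm in diameter, 85 mm tall in all; the point is its centre, 42.5 mm above its underside, z up its axis. Starts upright on one of the three large marked circles of the tray
- green_bottle_centre (a point): white plastic bottle with a green screw cap, upright and loose, 80 g: round body 40 mm in diameter up to about 65 mm, cap 24 mm in diameter, 85 mm tall in all; the point is its centre, 42.5 mm above its underside, z up its axis. Starts upright on one of the three large marked circles of the tray
- blue_bottle_centre (a point): white plastic bottle with a blue screw cap, upright and loose, 80 g: round body 40 mm in diameter up to about 65 mm, cap 24 mm in diameter, 85 mm tall in all; the point is its centre, 42.5 mm above its underside, z up its axis. Starts upright on one of the three large marked circles of the tray
- vial_centre (a point): small clear glass vial with a black cap, 22 mm in diameter, 40 mm tall, 30 g, upright and loose; the point is its centre, 20 mm above its underside, z up its axis. It starts on the small marked circle of the tray, 47 mm from the centres of two bottles at its sides and 52 mm from the third
- tray: grey plastic tray, fixed, 140 (its x) x 160 (its y) mm, rim 12 mm high and 4 mm thick, floor 4 mm thick; origin at the centre of its underside on the worktop, z up. Pale circles on the floor mark the standing places, in tray x, y (mm): bottles at (-30, 0), (22, 47), (22, -47), which bottle on which varies; vial at (22, 0)
- mat: flat blue mat, the side area, fixed to the worktop, 210 (its x) x 90 (its y) x 3 mm; origin at the centre of its underside, z up; room for three bottles in a row along its x, 70 mm apart
- pan (a point): centre of the upper face of the balance's round steel pan, 72 mm in diameter, 34 mm above the worktop, z up. The white balance (140 mm along its x, 100 mm along its y, case 26 mm high) is fixed; the pan's centre lies 20 mm from the case's centre towards its +x, the dark display panel on the other half
- amber_bottle: amber glass bottle with a black cap, 62 mm in diameter, 118 mm tall, loose bystander; origin at the centre of its underside
- glass_beaker: small glass beaker, 52 x 58 mm, 59 mm tall, loose bystander; origin at the centre of its underside
- kitchen_timer: white timer with a green and a red key, 62 x 62 x 16 mm, lying flat, loose bystander; origin at the centre of its underside
Not all that is in view belongs to the job. What is shaped like the part that bears blue_bottle_centre but purple, turquoise or yellow is not meant.

How it is judged (in metres and radians):
On the way, in this order (a step that is already met when the one before it is completed fails the run):
1. all three bottles stand upright on the blue mat, released, their centres at least 3 mm inside its edge, the vial still within 25 mm of where it was (x of red_bottle_centre in the frame of mat between -0.1 and 0.1 m and y of red_bottle_centre in the frame of mat between -0.042 and 0.042 m and z of each of red_bottle_centre, green_bottle_centre, blue_bottle_centre in the frame of mat below 0.051 m and angle between each of red_bottle_centre, green_bottle_centre, blue_bottle_centre's own z axis and vertical below 0.15 rad and x of green_bottle_centre in the frame of mat between -0.1 and 0.1 m and y of green_bottle_centre in the frame of mat between -0.042 and 0.042 m and x of blue_bottle_centre in the frame of mat between -0.1 and 0.1 m and y of blue_bottle_centre in the frame of mat between -0.042 and 0.042 m and linear speed of each of red_bottle, green_bottle, blue_bottle below 0.02 m/s and contact force between the fingers and red_bottle below 0.05 N and contact force between the fingers and green_bottle below 0.05 N and contact force between the fingers and blue_bottle below 0.05 N and distance of vial_centre from where it was at the start of the episode below 0.025 m), for 0.2 s.
2. the vial stands upright, released, within 15 mm of the pan's centre while all three bottles still stand on the mat (horizontal distance between vial_centre and pan below 0.015 m and z of vial_centre in the frame of pan between 0.015 and 0.026 m and angle between each of vial_centre, red_bottle_centre, green_bottle_centre, blue_bottle_centre's own z axis and vertical below 0.15 rad and x of red_bottle_centre in the frame of mat between -0.1 and 0.1 m and y of red_bottle_centre in the frame of mat between -0.042 and 0.042 m and z of each of red_bottle_centre, green_bottle_centre, blue_bottle_centre in the frame of mat below 0.051 m and x of green_bottle_centre in the frame of mat between -0.1 and 0.1 m and y of green_bottle_centre in the frame of mat between -0.042 and 0.042 m and x of blue_bottle_centre in the frame of mat between -0.1 and 0.1 m and y of blue_bottle_centre in the frame of mat between -0.042 and 0.042 m and linear speed of each of red_bottle, green_bottle, blue_bottle, vial below 0.02 m/s and contact force between the fingers and vial below 0.05 N), for 0.2 s.
At the end, for the whole second after the job is handed in: the vial stands upright (within 0.15 rad) on the pan, within 15 mm of the pan's centre; each bottle stands upright (within 0.15 rad) within 14 mm of where it stood at the start; all released and at rest (horizontal distance between vial_centre and pan below 0.015 m and z of vial_centre in the frame of pan between 0.015 and 0.026 m and angle between each of vial_centre, red_bottle_centre, green_bottle_centre, blue_bottle_centre's own z axis and vertical below 0.15 rad and distance of each of red_bottle_centre, green_bottle_centre, blue_bottle_centre from where it was at the start of the episode below 0.014 m and linear speed of each of red_bottle, green_bottle, blue_bottle, vial below 0.02 m/s and contact force between the fingers and red_bottle below 0.05 N and contact force between the fingers and green_bottle below 0.05 N and contact force between the fingers and blue_bottle below 0.05 N and contact force between the fingers and vial below 0.05 N); the robot touches nothing.
It fails at once if the amber bottle is disturbed (moved more than 25 mm) (distance of amber_bottle from where it was at the start of the episode above 0.025 m).
It fails at once if the glass beaker is disturbed (moved more than 25 mm) (distance of glass_beaker from where it was at the start of the episode above 0.025 m).
It fails at once if the kitchen timer is disturbed (moved more than 25 mm) (distance of kitchen_timer from where it was at the start of the episode above 0.025 m).
It fails at once if a bottle or the vial is knocked over (tipped past 0.8 rad) (angle between any of red_bottle_centre, green_bottle_centre, blue_bottle_centre, vial_centre's own z axis and vertical above 0.8 rad).
It also fails if it takes over 144 s, if anything falls off the work surface, if the arm or the gripper's body presses on something with over 40 N, if the wrist force passes 120 N, or if a joint passes its speed limit or range.

## Working session

There is one attempt and no reset: what is moved stays moved. The work goes in short steps, Python scripts to look and compute and a tool call to move; the robot and the scene stay as the last step left them, time stands still between calls to the robot, and variables do not carry over. Pictures are saved under pics/ and viewed, about 12 in all and at most 16, crops included, and the job is handed in when it is done.

Besides the shell and the picture viewer there is one more tool, called after "Request:" in YAML: its name, and indented under it one key for each argument. step_arm: Moves the arm, as the interface text tells. Its arguments: {"type":"object","properties":{"targets":{"type":"array"},"grip_force":{"type":"number"}},"required":["targets"]}

```bash
mkdir -p pics
cat > h.py <<'E'
import numpy as np, cv2
from cell import status, eyes, sign_off, finder
def K(f):
    fl=200/np.tan(np.radians(f["vertical_fov"])/2)
    return fl,f["cx"],f["cy"]
def grab(n):
    s=status.sense(); f=eyes.grab_frame(n)
    if n=="wrist":
        T=np.array(f["tool_from_camera"]); Rt=np.array(s["tool_rot"]);p=np.array(s["tool_pos"])
        Rc=Rt@T[:3,:3]; c=Rt@T[:3,3]+p
    else:
        Rc=np.array(f["R"]).T; c=-Rc@np.array(f["t"])
    return f,Rc,c
def toz(f,Rc,c,px,z):
    fl,cx,cy=K(f); d=Rc@np.array([(px[0]-cx)/fl,(px[1]-cy)/fl,1]); return c+d*(z-c[2])/d[2]
def proj(f,Rc,c,X):
    fl,cx,cy=K(f); q=Rc.T@(np.array(X)-c); return np.array([fl*q[0]/q[2]+cx,fl*q[1]/q[2]+cy])
def save(f,n): cv2.imwrite("pics/"+n+".png",np.array(f["image"])[:,:,::-1])
E
python3 - <<'E'
from h import *
s=status.sense(); print({k:np.round(s[k],3).tolist() for k in("clock","tool_pos","tool_rot","opening")})
for n in("scene","side","wrist"):
    f,R,c=grab(n); save(f,n+"0"); print(n,c.round(),R[:,2].round(2),[k for k in f if k!="image"])
    for q,z in(("red_bottle_centre",42),("green_bottle_centre",42),("blue_bottle_centre",42),("vial_centre",20),("tray",0),("mat",3),("pan",34),("amber_bottle",59),("glass_beaker",30),("kitchen_timer",8)):
        print(q,[(np.round(d["at"]).tolist(),round(d["p"],2),toz(f,R,c,d["at"],z)[:2].round().tolist()) for d in finder.search_frame(f,q)[:5]])
E
```

```text
{'clock': 0.0, 'tool_pos': [267.102, 564.524, 230.435], 'tool_rot': [[0.428, -0.001, -0.904], [0.904, -0.002, 0.428], [-0.002, -1.0, -0.0]], 'opening': 0.998}
scene [-283.  879.  743.] [ 0.6  -0.62 -0.5 ] ['vertical_fov', 'cx', 'cy', 'R', 't', 'shot']
red_bottle_centre []
green_bottle_centre [([395.0, 184.0], 0.59, [433.0, -266.0])]
blue_bottle_centre [([387.0, 190.0], 0.72, [426.0, -208.0]), ([372.0, 197.0], 0.69, [432.0, -126.0]), ([400.0, 202.0], 0.69, [344.0, -168.0]), ([377.0, 181.0], 0.44, [498.0, -239.0])]
vial_centre [([382.0, 182.0], 0.53, [504.0, -282.0]), ([340.0, 217.0], 0.35, [446.0, 29.0])]
tray [([389.0, 190.0], 0.59, [463.0, -277.0])]
mat [([276.0, 256.0], 0.61, [456.0, 302.0])]
pan [([344.0, 220.0], 0.73, [413.0, 48.0])]
amber_bottle [([260.0, 307.0], 0.63, [280.0, 495.0])]
glass_beaker [([337.0, 165.0], 0.66, [717.0, -254.0])]
kitchen_timer [([260.0, 308.0], 0.86, [316.0, 469.0])]
side [ 257. -770.  823.] [ 0.23  0.71 -0.66] ['vertical_fov', 'cx', 'cy', 'R', 't', 'shot']
red_bottle_centre [([362.0, 314.0], 0.85, [497.0, -327.0]), ([348.0, 280.0], 0.63, [498.0, -231.
[... 268 characters left out ...]
 [([345.0, 313.0], 0.98, [471.0, -290.0])]
mat [([290.0, 170.0], 0.61, [484.0, 282.0])]
pan [([302.0, 222.0], 0.68, [449.0, -1.0])]
amber_bottle [([334.0, 139.0], 0.7, [658.0, 332.0])]
glass_beaker [([410.0, 259.0], 0.92, [677.0, -209.0])]
kitchen_timer [([232.0, 146.0], 0.7, [318.0, 474.0]), ([330.0, 301.0], 0.33, [447.0, -252.0])]
wrist [196. 600. 374.] [ 0.28 -0.13 -0.95] ['vertical_fov', 'cx', 'cy', 'tool_from_camera', 'shot']
red_bottle_centre []
green_bottle_centre [([228.0, 349.0], 0.19, [422.0, 361.0])]
blue_bottle_centre []
vial_centre []
tray []
mat [([229.0, 351.0], 0.85, [452.0, 332.0])]
pan [([230.0, 352.0], 0.68, [433.0, 355.0])]
amber_bottle []
glass_beaker []
kitchen_timer []
```

Run:
```python
import cv2,numpy as np
a=cv2.imread("pics/scene0.png");b=cv2.imread("pics/side0.png")
cv2.imwrite("pics/s1.png",cv2.resize(a[120:340,200:460],None,fx=2.7,fy=2.7,interpolation=2))
cv2.imwrite("pics/s2.png",cv2.resize(b[100:360,180:460],None,fx=2.3,fy=2.3,interpolation=2))
```

```text
(no output)
```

View pics/s1.png

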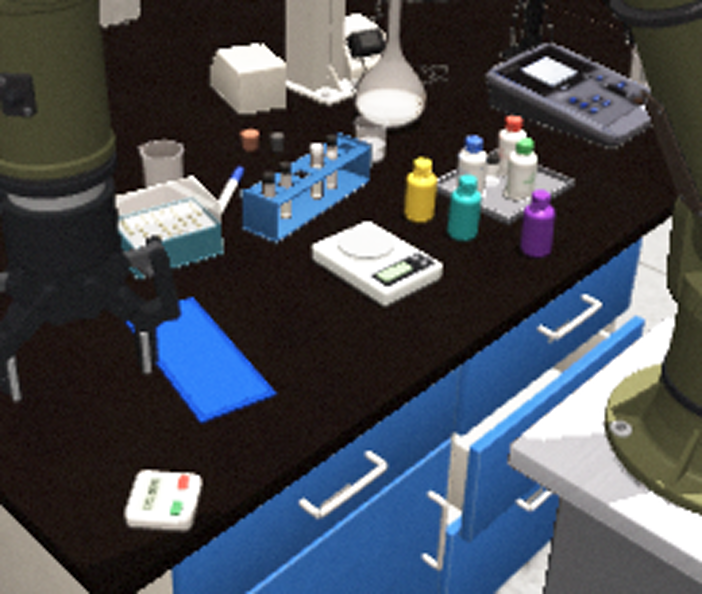

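View pics/s2.png

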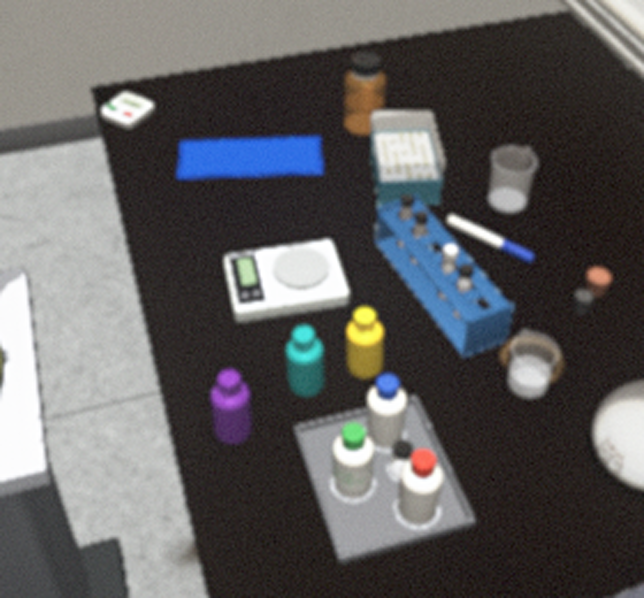

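```bash
cat >> h.py <<'E'
from scipy.spatial.transform import Rotation as Ro
def Rof(a):
    a=np.radians(a); c,s=np.cos(a),np.sin(a); return np.array([[c,0,-s],[s,0,c],[0,-1,0]])
def plan(*way, start=None):
    """way: (x,y,z,yaw,grip,step mm)"""
    s=status.sense(); p=np.array(s["tool_pos"]);R=np.array(s["tool_rot"]); out=[]
    if start: p=np.array(start[:3],float); R=Rof(start[3])
    for x,y,z,a,g,st in way:
        q=np.array([x,y,z],float); rv=Ro.from_matrix(R.T@Rof(a)).as_rotvec(degrees=True)
        n=max(1,int(np.ceil(np.linalg.norm(q-p)/st)),int(np.ceil(np.linalg.norm(rv)/10)))
        for i in range(n):
            k=n-i; rv=Ro.from_matrix(R.T@Rof(a)).as_rotvec(degrees=True)
            t=np.round(rv/k,1); d=np.round(R.T@(q-p)/k,1)
            out.append([*t.tolist(),*d.tolist(),g]); p=p+R@d; R=R@Ro.from_rotvec(t,degrees=True).as_matrix()
    for i in range(0,len(out),10): print(str(out[i:i+10]).replace(" ",""))
E
python3 -c "
from h import *
plan((430,150,240,40,1,55),(480,-270,240,0,1,55))"
```

```text
[[-0.0,2.7,0.0,-33.9,-1.0,-36.1,1],[-0.0,2.7,0.0,-32.2,-1.0,-37.6,1],[-0.0,2.8,0.0,-30.4,-1.0,-39.1,1],[-0.0,2.7,0.0,-28.5,-1.0,-40.5,1],[-0.0,2.8,0.0,-26.5,-0.9,-41.8,1],[-0.0,2.7,0.0,-24.5,-1.0,-43.1,1],[-0.0,2.8,0.0,-22.4,-0.9,-44.2,1],[-0.0,2.7,0.0,-20.2,-1.0,-45.2,1],[-0.0,2.8,0.0,-18.0,-0.9,-46.2,1],[-0.0,5.0,0.0,-29.0,-0.0,-44.2,1]]
[[-0.0,5.0,-0.0,-25.0,-0.0,-46.6,1],[-0.0,5.0,-0.0,-20.8,-0.0,-48.6,1],[-0.0,5.0,-0.0,-16.5,-0.0,-50.2,1],[-0.0,5.0,-0.0,-12.1,-0.0,-51.5,1],[-0.0,5.0,-0.0,-7.5,-0.0,-52.3,1],[-0.0,5.0,-0.0,-3.0,-0.0,-52.8,1],[-0.0,5.0,-0.0,1.7,-0.0,-52.8,1]]
```

Request:
step_arm:
  targets:
    - [[0,2.7,0,-34,-1,-36,1],[0,2.7,0,-32,-1,-37.6,1],[0,2.8,0,-30.4,-1,-39,1],[0,2.7,0,-28.5,-1,-40.5,1],[0,2.8,0,-26.5,-1,-42,1],[0,2.7,0,-24.5,-1,-43,1],[0,2.8,0,-22.4,-1,-44,1],[0,2.7,0,-20,-1,-45,1],[0,2.8,0,-18,-1,-46,1],[0,5,0,-29,0,-44,1]]

```text
clock: 2.9
tool_pos: [438.0, 88.1, 240.2]
tool_rot: [[0.824, 0.004, -0.566], [0.566, 0.005, 0.824], [0.006, -1.0, 0.002]]
ft_force: [0.4, 0.7, -0.5]
opening: 0.998
```

Request:
step_arm:
  targets:
    - [[0,5,0,-25,0,-46.6,1],[0,5,0,-21,0,-48.6,1],[0,5,0,-16.5,0,-50,1],[0,5,0,-12,0,-51.5,1],[0,5,0,-7.5,0,-52,1],[0,5,0,-3,0,-53,1],[0,5,0,1.7,0,-53,1],[0,0,0,0,0,0,1]]

```text
clock: 3.9
tool_pos: [475.7, -296.3, 240.5]
tool_rot: [[0.999, 0.01, 0.034], [-0.034, 0.002, 0.999], [0.01, -1.0, 0.003]]
ft_force: [0.2, 0.6, -0.2]
opening: 1.0
```

Run:
```python
from h import *
s=status.sense(); print({k:np.round(s[k],3).tolist() for k in("clock","tool_pos","tool_rot","opening")})
f,R,c=grab("wrist"); save(f,"w1"); print(c.round(),R[:,2].round(2))
for q,z in(("red_bottle_centre",42),("green_bottle_centre",42),("blue_bottle_centre",42),("vial_centre",20),("tray",0)):
        print(q,[(np.round(d["at"]).tolist(),round(d["p"],2),toz(f,R,c,d["at"],z)[:2].round().tolist()) for d in finder.search_frame(f,q)[:5]])
```

```text
{'clock': 3.9, 'tool_pos': [475.716, -296.279, 240.502], 'tool_rot': [[0.999, 0.01, 0.034], [-0.034, 0.002, 0.999], [0.01, -1.0, 0.003]], 'opening': 1.0}
[ 478. -216.  384.] [-0.   -0.31 -0.95]
red_bottle_centre [([341.0, 195.0], 0.77, [500.0, -319.0])]
green_bottle_centre []
blue_bottle_centre [([275.0, 17.0], 0.92, [440.0, -143.0]), ([348.0, 11.0], 0.87, [509.0, -140.0]), ([186.0, 50.0], 0.82, [352.0, -169.0]), ([344.0, 105.0], 0.77, [504.0, -224.0])]
vial_centre [([340.0, 151.0], 0.73, [501.0, -274.0])]
tray [([312.0, 138.0], 0.79, [469.0, -261.0])]
```

View pics/w1.png

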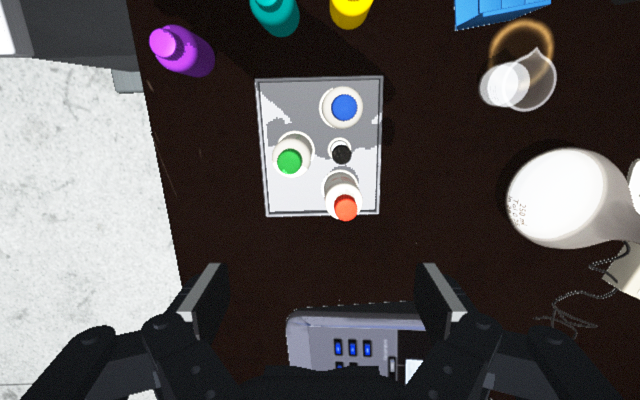

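```bash
cat >> h.py <<'E'
HS={"red":[(0,8),(172,180)],"green":[(50,75)],"blue":[(108,122)]}
def cap(f,col,lo=(0,0),hi=(640,400)):
    hsv=cv2.cvtColor(np.array(f["image"]),cv2.COLOR_RGB2HSV)
    m=sum(cv2.inRange(hsv,(a,140,70),(b,255,255)) for a,b in HS[col]).astype(np.uint8)
    k=np.zeros_like(m);k[lo[1]:hi[1],lo[0]:hi[0]]=1; m=m*k
    n,l,st,ce=cv2.connectedComponentsWithStats(m); 
    return [(ce[i].round(1).tolist(),int(st[i,4])) for i in np.argsort(-st[1:,4])[:2]+1]
E
cat > fit.py <<'E'
from h import *
from scipy.optimize import least_squares
f,R,c=grab("wrist")
lo,hi=(240,70),(400,235)
P={}
for k in HS:
    r=cap(f,k,lo,hi); P[k]=toz(f,R,c,r[0][0],82)[:2]; print(k,r,P[k].round(1))
g=np.array(f["image"]).max(2); m=((g<60)*255).astype(np.uint8)[140:168,325:357]
n,l,st,ce=cv2.connectedComponentsWithStats(m); i=np.argmax(st[1:,4])+1; v=ce[i]+[325,140]; print("vial",v,st[i,4],toz(f,R,c,v,38)[:2].round(1))
P["vial"]=toz(f,R,c,v,38)[:2]
L={"red":(22,-47),"blue":(22,47),"green":(-30,0),"vial":(22,0)}
def tf(q,p): a=q[2]; return np.array(q[:2])+[p[0]*np.cos(a)-p[1]*np.sin(a),p[0]*np.sin(a)+p[1]*np.cos(a)]
s=least_squares(lambda q:np.concatenate([(tf(q,L[k])-P[k])*(1 if k!="vial" else .7) for k in L]),[470,-275,0],x_scale=[1,1,.01])
print("tray",s.x[:2],np.degrees(s.x[2]))
for k in L: print(k,tf(s.x,L[k]).round(1))
for p in((-70,-80),(70,-80),(70,80),(-70,80)): print(proj(f,R,c,[*tf(s.x,p),12]).round())
E
python3 fit.py
```

```text
red [([344.0, 214.9], 424), ([338.0, 211.0], 1)] [ 501.8 -321.5]
green [([288.2, 166.8], 404), ([287.0, 179.0], 1)] [ 448.7 -271.2]
blue [([342.8, 115.2], 487)] [ 500.9 -225. ]
vial [340.05777778 160.15111111] 225 [ 501.1 -274.2]
tray [ 479.13356849 -272.76828915] -0.36187308674791185
red [ 500.8 -319.9]
blue [ 501.4 -225.9]
green [ 449.1 -272.6]
vial [ 501.1 -272.9]
[264. 221.]
[377. 219.]
[383.  81.]
[254.  83.]
```

Run:
```python
from h import *
for n in("side","scene"):
    f,R,c=grab(n); save(f,n+"1"); hsv=cv2.cvtColor(np.array(f["image"]),cv2.COLOR_RGB2HSV)
    m=cv2.inRange(hsv,(105,200,120),(125,255,255)); 
    lo,hi=((240,150),(330,190)) if n=="side" else ((235,215),(310,285))
    k=np.zeros_like(m);k[lo[1]:hi[1],lo[0]:hi[0]]=1;m*=k
    ct=max(cv2.findContours(m,0,2)[0],key=cv2.contourArea)
    W=np.array([toz(f,R,c,p[0],3)[:2] for p in ct],np.float32); r=cv2.minAreaRect(W); print(n,cv2.contourArea(ct),r)
    h=ct[:,0]
    ap=cv2.approxPolyDP(ct,4,True)[:,0]; print([toz(f,R,c,p,3)[:2].round().tolist() for p in ap])
    for q in("pan",): print([toz(f,R,c,d["at"],34).round() for d in finder.search_frame(f,q)[:2]])
plan((501,-320,130,0,1,40))
```

```text
side 812.5 ((483.0863952636719, 293.0769958496094), (90.10249328613281, 206.38917541503906), 75.49853515625)
[[590.0, 293.0], [392.0, 355.0], [374.0, 279.0], [559.0, 227.0]]
[array([435.,   0.,  34.])]
scene 1214.0 ((481.92474365234375, 294.8968811035156), (89.60409545898438, 209.85052490234375), 75.9593505859375)
[[591.0, 312.0], [393.0, 361.0], [372.0, 278.0], [570.0, 228.0]]
[array([433.,  32.,  34.]), array([ 456., -241.,   34.])]
[[-0.1,-0.5,0.2,7.9,37.0,-9.6,1],[-0.1,-0.5,0.2,7.9,37.0,-9.7,1],[-0.1,-0.5,0.2,8.0,36.9,-9.6,1]]
```

Request:
step_arm:
  targets:
    - [[0,-0.5,0.2,8,37,-9.6,1],[0,-0.5,0.2,8,37,-9.6,1],[0,-0.5,0.2,8,30,-9.6,1],[0,0,0,0,0,0,1]]

```text
clock: 4.95
tool_pos: [503.3, -319.7, 135.7]
tool_rot: [[1.0, 0.003, -0.003], [0.003, 0.004, 1.0], [0.003, -1.0, 0.004]]
ft_force: [0.7, 0.7, 0.3]
opening: 0.999
```

Run:
```python
from h import *
f,R,c=grab("wrist"); save(f,"w2")
s=status.sense();print(np.round(s["tool_pos"],1))
for k in HS: print(k,[(r,toz(f,R,c,r[0],82)[:2].round(1)) for r in cap(f,k)])
plan((501,-320,125,-.4,1,40),(501,-320,25,-.4,1,20))
```

```text
[ 503.7 -319.9  137.2]
red [(([316.3, 226.8], 1139), array([ 501.2, -320.7]))]
green [(([231.2, 153.9], 1161), array([ 449. , -272.6])), (([224.0, 172.0], 1), array([ 443.6, -284. ]))]
blue [(([315.4, 70.3], 1392), array([ 500.8, -224.8]))]
[[-0.2,0.6,0.3,-2.7,12.2,-0.2,1],[0.0,-0.0,-0.0,0.0,20.0,0.0,1],[0.0,-0.0,-0.0,0.0,20.0,0.0,1],[0.0,-0.0,-0.0,0.0,20.0,0.0,1],[0.0,-0.0,-0.0,0.0,20.0,0.0,1],[0.0,-0.0,-0.0,0.0,20.0,0.1,1]]
```

Request:
step_arm:
  targets:
    - [[0,0.4,0.3,-2.5,12,-0.5,1],[0,0,0,0,20,0,1],[0,0,0,0,20,0,1],[0,0,0,0,20,0,1],[0,0,0,0,20,0,1],[0,0,0,0,16,0,1],[0,0,0,0,0,0,1]]
  grip_force: 30

```text
clock: 5.88
tool_pos: [503.2, -320.2, 32.7]
tool_rot: [[1.0, 0.009, 0.005], [-0.005, -0.002, 1.0], [0.009, -1.0, -0.002]]
ft_force: [-0.6, 0.3, -0.0]
opening: 1.002
```

Request:
step_arm:
  targets:
    - [[0,0,0,-2,7,0,1],[0,0,0,0,0,0,0],[0,0,0,0,0,0,-1],[0,0,0,0,0,0,-1],[0,0,0,0,0,0,-1],[0,0,0,0,0,0,-1]]

```text
clock: 6.62
tool_pos: [502.0, -321.1, 27.8]
tool_rot: [[1.0, 0.012, 0.005], [-0.005, -0.004, 1.0], [0.012, -1.0, -0.004]]
ft_force: [0.1, -0.4, -0.0]
opening: 0.457
```

Run:
```python
from h import *
plan((498,-320,165,0,-1,30),(480,-40,170,40,-1,50),(546,278,170,75.7,-1,50),start=(501,-320,27,0))
```

```text
[[0.0,0.0,0.0,-0.6,-27.6,0.0,-1],[0.0,0.0,0.0,-0.6,-27.6,0.0,-1],[0.0,0.0,0.0,-0.6,-27.6,0.0,-1],[0.0,0.0,0.0,-0.6,-27.6,0.0,-1],[0.0,0.0,0.0,-0.6,-27.6,0.0,-1],[0.0,-6.7,0.0,-3.0,-0.8,46.7,-1],[0.0,-6.7,0.0,2.5,-0.8,46.7,-1],[0.0,-6.6,0.0,7.9,-0.8,46.1,-1],[0.0,-6.7,0.0,13.1,-0.9,44.9,-1],[0.0,-6.6,0.0,18.3,-0.8,43.0,-1]]
[[0.0,-6.7,0.0,23.1,-0.9,40.6,-1],[0.0,-5.1,0.0,36.4,0.0,28.7,-1],[0.0,-5.1,0.0,38.8,0.0,25.4,-1],[0.0,-5.1,0.0,40.9,0.0,21.8,-1],[0.0,-5.1,0.0,42.7,0.0,18.1,-1],[0.0,-5.1,0.0,44.2,0.0,14.3,-1],[0.0,-5.1,0.0,45.3,0.0,10.3,-1],[0.0,-5.1,0.0,46.0,0.0,6.2,-1]]
```

Request:
step_arm:
  targets:
    - [[0,0,0,-0.6,-27.6,0,-1],[0,0,0,-0.6,-27.6,0,-1],[0,0,0,-0.6,-27.6,0,-1],[0,0,0,-0.6,-27.6,0,-1],[0,0,0,-0.6,-27.6,0,-1],[0,-6.7,0,-3,-1,46.7,-1],[0,-6.7,0,2.5,-1,46.7,-1],[0,-6.6,0,8,-1,46,-1],[0,-6.7,0,13,-1,45,-1],[0,-6.6,0,18.3,-1,43,-1]]

```text
clock: 7.88
tool_pos: [481.6, -84.4, 173.4]
tool_rot: [[0.833, 0.013, -0.554], [0.554, -0.006, 0.833], [0.008, -1.0, -0.012]]
ft_force: [0.8, 0.1, -0.5]
opening: 0.454
```

Request:
step_arm:
  targets:
    - [[0,-6.7,0,23,-1,40.6,-1],[0,-5.1,0,36.4,0,28.7,-1],[0,-5.1,0,38.8,0,25.4,-1],[0,-5.1,0,41,0,21.8,-1],[0,-5.1,0,42.7,0,18,-1],[0,-5.1,0,44,0,14.3,-1],[0,-5.1,0,45,0,10.3,-1],[0,-5,0,45,0,6.2,-1],[0,0,0,0,0,0,-1]]

```text
clock: 9.0
tool_pos: [536.6, 296.5, 173.5]
tool_rot: [[0.213, 0.014, -0.977], [0.977, -0.003, 0.213], [0.0, -1.0, -0.015]]
ft_force: [-0.1, -0.9, -1.2]
opening: 0.451
```

Run:
```python
from h import *
f,R,c=grab("wrist"); save(f,"w3")
s=status.sense();print(np.round(s["tool_pos"],1),s["opening"],s["clock"])
hsv=cv2.cvtColor(np.array(f["image"]),cv2.COLOR_RGB2HSV);m=cv2.inRange(hsv,(105,200,120),(125,255,255))
ct=max(cv2.findContours(m,0,2)[0],key=cv2.contourArea);ap=cv2.approxPolyDP(ct,6,True)[:,0]; print(ap.tolist(),[toz(f,R,c,p,3)[:2].round().tolist() for p in ap])
plan((546,278,90,75.7,-1,35),(546,278,32,75.7,-1,12))
```

```text
[536.9 293.8 173.4] 0.4561742952635292 9.05
[[256, 0], [262, 224], [298, 221], [267, 218], [262, 116], [308, 160], [306, 169], [290, 172], [292, 194], [316, 189], [347, 226], [361, 0], [356, 70], [317, 31], [308, 0]] [[374.0, 276.0], [573.0, 225.0], [578.0, 263.0], [567.0, 232.0], [467.0, 255.0], [517.0, 288.0], [525.0, 284.0], [525.0, 268.0], [547.0, 264.0], [547.0, 289.0], [594.0, 312.0], [393.0, 363.0], [446.0, 349.0], [408.0, 321.0], [384.0, 319.0]]
[[0.3,0.6,-0.0,-4.4,27.9,-3.7,-1],[0.3,0.6,-0.1,-4.4,27.8,-3.9,-1],[0.3,0.6,-0.0,-4.4,27.8,-4.0,-1],[-0.0,-0.0,-0.0,0.0,11.6,-0.0,-1],[-0.0,-0.0,-0.0,0.0,11.6,-0.0,-1],[-0.0,-0.0,-0.0,0.0,11.6,-0.0,-1],[-0.0,-0.0,-0.0,0.0,11.6,-0.0,-1],[-0.0,-0.0,-0.0,0.0,11.6,-0.1,-1]]
```

View pics/w3.png

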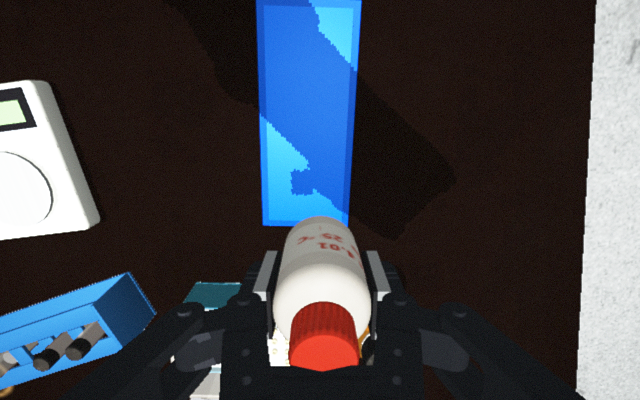

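Request:
step_arm:
  targets:
    - [[0.3,0.6,0,-4.4,28,-4,-1],[0.3,0.6,0,-4.4,28,-4,-1],[0.3,0.6,0,-4.4,28,-4,-1],[0,0,0,0,12,0,-1],[0,0,0,0,12,0,-1],[0,0,0,0,12,0,-1],[0,0,0,0,12,0,-1],[0,0,0,0,6,0,-1],[0,0,0,0,0,0,-1]]

```text
clock: 10.18
tool_pos: [548.3, 271.9, 33.1]
tool_rot: [[0.256, 0.003, -0.967], [0.967, -0.003, 0.256], [-0.003, -1.0, -0.003]]
ft_force: [-0.2, 0.1, -0.4]
opening: 0.449
```

Request:
step_arm:
  targets:
    - [[0,0,0,5,3,0,-1],[0,0,0,0,2,0,-1],[0,0,0,0,0,0,-1],[0,0,0,0,0,0,-0.1],[0,0,0,0,0,0,0.3],[0,0,0,0,0,0,1],[0,0,0,0,0,0,1],[0,0,0,0,0,0,1]]

```text
clock: 11.18
tool_pos: [550.8, 277.8, 29.5]
tool_rot: [[0.255, 0.006, -0.967], [0.967, -0.002, 0.255], [-0.0, -1.0, -0.006]]
ft_force: [0.2, -0.8, 0.9]
opening: 1.002
```

Run:
```python
from h import *
s=status.sense();print(np.round(s["tool_pos"],1),s["opening"],s["clock"])
x,y,z=s["tool_pos"]
plan((x,y,150,75.7,1,40),(480,-20,170,40,1,50),(501,-225.5,135,-.4,1,50))
```

```text
[550.8 277.8  29.5] 1.0018607679513867 11.175
[[0.1,-0.1,-0.0,-0.0,-30.1,-0.2,1],[0.1,-0.1,-0.0,-0.0,-30.1,-0.1,1],[0.1,-0.2,-0.0,-0.0,-30.2,-0.1,1],[0.0,-0.1,-0.0,-0.0,-30.1,0.0,1],[0.0,5.1,-0.0,-43.7,-2.8,-0.7,1],[0.0,5.1,-0.0,-43.5,-2.8,-4.6,1],[0.0,5.1,-0.0,-42.9,-2.9,-8.4,1],[0.0,5.1,-0.0,-42.0,-2.8,-12.2,1],[0.0,5.1,-0.0,-40.8,-2.9,-15.9,1],[0.0,5.1,-0.0,-39.1,-2.8,-19.5,1]]
[[0.0,5.1,-0.0,-37.3,-2.9,-23.0,1],[0.0,8.1,0.0,-23.2,7.0,-34.2,1],[0.0,8.1,0.0,-18.2,7.0,-37.1,1],[0.0,8.1,0.0,-12.7,7.0,-39.3,1],[0.0,8.0,0.0,-7.1,7.1,-40.7,1],[0.0,8.1,0.0,-1.4,7.0,-41.2,1]]
```

Request:
step_arm:
  targets:
    - [[0,0,0,0,-30,0,1],[0,0,0,0,-30,0,1],[0,0,0,0,-30,0,1],[0,0,0,0,-30,0,1],[0,5.1,0,-43.7,-2.8,-0.7,1],[0,5.1,0,-43.5,-2.8,-4.6,1],[0,5.1,0,-43,-2.8,-8.4,1],[0,5.1,0,-42,-2.8,-12,1],[0,5.1,0,-41,-2.8,-16,1],[0,5.1,0,-39,-2.8,-19.5,1]]

```text
clock: 12.42
tool_pos: [484.2, 20.3, 170.6]
tool_rot: [[0.719, 0.008, -0.695], [0.695, 0.001, 0.719], [0.006, -1.0, -0.005]]
ft_force: [1.5, 0.2, 0.3]
opening: 1.0
```

Request:
step_arm:
  targets:
    - [[0,5.1,0,-37,-3,-23,1],[0,8.1,0,-23,7,-34,1],[0,8.1,0,-18,7,-37,1],[0,8.1,0,-12.7,7,-39,1],[0,8,0,-7,7,-38,1],[0,8,0,-1.4,7,-20,1],[0,0,0,0,0,0,1]]

```text
clock: 13.3
tool_pos: [484.4, -214.3, 139.6]
tool_rot: [[0.998, 0.012, 0.055], [-0.055, -0.001, 0.998], [0.012, -1.0, -0.001]]
ft_force: [-0.5, 0.5, -0.7]
opening: 0.999
```

Run:
```python
from h import *
s=status.sense();print(np.round(s["tool_pos"],1),s["opening"],s["clock"])
f,R,c=grab("wrist"); save(f,"w4")
for k in HS: print(k,[(r,toz(f,R,c,r[0],82)[:2].round(1)) for r in cap(f,k)])
plan((501,-225.5,125,-.4,1,30),(501,-225.5,25,-.4,1,20))
```

```text
[ 484.4 -214.3  139.6] 0.9987625151911395 13.3
red []
green [(([274.8, 299.1], 902), array([ 449. , -271.8]))]
blue [(([342.5, 231.0], 732), array([ 500.1, -221.1])), (([330.3, 247.0], 3), array([ 491.3, -232.5]))]
[[0.0,-2.6,0.7,16.8,15.1,-11.4,1],[0.0,0.0,0.0,0.0,20.0,-0.0,1],[0.0,0.0,0.0,0.0,20.0,-0.0,1],[0.0,0.0,0.0,0.0,20.0,-0.0,1],[0.0,0.0,0.0,0.0,20.0,-0.0,1],[0.0,0.0,0.0,0.0,20.0,-0.0,1]]
```

Request:
step_arm:
  targets:
    - [[0,-2.6,0.7,10,5,-7,1],[0,0,0,5,5,-3,1],[0,0,0,0,0,0,1]]

```text
clock: 13.72
tool_pos: [500.2, -219.9, 130.5]
tool_rot: [[1.0, 0.001, -0.004], [0.004, 0.002, 1.0], [0.001, -1.0, 0.002]]
ft_force: [-0.3, -0.1, 0.6]
opening: 1.001
```

Request:
step_arm:
  targets:
    - [[0,0,0,1,20,-5,1],[0,0,0,0,20,0,1],[0,0,0,0,20,0,1],[0,0,0,0,20,0,1],[0,0,0,0,18,0,1],[0,0,0,0,5,0,1],[0,0,0,0,0,0,1]]

```text
clock: 14.6
tool_pos: [501.6, -219.6, 27.4]
tool_rot: [[1.0, 0.004, -0.01], [0.01, 0.004, 1.0], [0.004, -1.0, 0.004]]
ft_force: [0.0, -0.5, -0.2]
opening: 1.0
```

Request:
step_arm:
  targets:
    - [[0,0,0,0,0,-4,1],[0,0,0,0,0,-1,1],[0,0,0,0,0,0,0],[0,0,0,0,0,0,-1],[0,0,0,0,0,0,-1],[0,0,0,0,0,0,-1],[0,0,0,0,0,0,-1]]

```text
clock: 15.48
tool_pos: [502.6, -225.4, 29.7]
tool_rot: [[1.0, 0.007, -0.01], [0.01, 0.003, 1.0], [0.007, -1.0, 0.003]]
ft_force: [-0.3, -0.4, 0.6]
opening: 0.455
```

Run:
```python
from h import *
s=status.sense();print(np.round(s["tool_pos"],1),s["opening"],s["clock"])
x,y,z=s["tool_pos"]
plan((x,y,150,0,-1,30),(470,-20,170,40,-1,48),(482,290,160,75.7,-1,46))
```

```text
[ 502.6 -225.4   29.7] 0.4548926736348162 15.475
[[-0.0,0.1,0.1,0.2,-24.1,0.1,-1],[-0.0,0.1,0.1,0.1,-24.1,0.1,-1],[-0.1,0.1,0.1,0.1,-24.0,0.0,-1],[-0.0,0.1,0.1,0.1,-24.1,0.0,-1],[-0.1,0.2,0.0,-0.0,-24.0,0.0,-1],[0.0,-8.0,0.0,-6.5,-4.0,41.1,-1],[0.0,-8.0,-0.0,-0.8,-4.1,41.6,-1],[0.0,-8.0,-0.0,5.0,-4.0,41.3,-1],[0.0,-8.0,-0.0,10.8,-4.1,40.2,-1],[0.1,-8.0,-0.0,16.2,-4.0,38.3,-1]]
[[-0.0,-5.1,0.0,29.8,1.5,32.8,-1],[-0.0,-5.1,0.0,32.6,1.4,30.1,-1],[-0.0,-5.1,0.0,35.1,1.5,27.0,-1],[-0.0,-5.1,0.0,37.4,1.4,23.8,-1],[-0.0,-5.1,0.0,39.3,1.5,20.4,-1],[-0.0,-5.1,0.0,41.0,1.4,16.8,-1],[-0.0,-5.1,0.0,42.3,1.5,13.1,-1]]
```

Request:
step_arm:
  targets:
    - [[0,0,0,0,-24,0,-1],[0,0,0,0,-24,0,-1],[0,0,0,0,-24,0,-1],[0,0,0,0,-24,0,-1],[0,0,0,0,-24,0,-1],[0,-8,0,-6.5,-4,41,-1],[0,-8,0,-1,-4,41.6,-1],[0,-8,0,5,-4,41,-1],[0,-8,0,11,-4,40,-1],[0,-8,0,16,-4,38,-1]]

```text
clock: 16.73
tool_pos: [464.0, -18.8, 172.6]
tool_rot: [[0.749, 0.005, -0.662], [0.662, 0.002, 0.749], [0.005, -1.0, -0.002]]
ft_force: [1.5, 0.3, -0.9]
opening: 0.452
```

Request:
step_arm:
  targets:
    - [[0,-5.1,0,30,1.5,33,-1],[0,-5.1,0,32.6,1.5,30,-1],[0,-5.1,0,35,1.5,27,-1],[0,-5.1,0,37.4,1.5,24,-1],[0,-5.1,0,39,1.5,20.4,-1],[0,-5.1,0,41,1.5,17,-1],[0,-5,0,35,1.5,13,-1],[0,0,0,0,0,0,-1]]

```text
clock: 17.73
tool_pos: [459.6, 297.7, 162.0]
tool_rot: [[0.197, 0.005, -0.98], [0.98, 0.003, 0.197], [0.004, -1.0, -0.004]]
ft_force: [-0.1, -1.0, 0.5]
opening: 0.454
```

Run:
```python
from h import *
s=status.sense();print(np.round(s["tool_pos"],1),s["opening"],s["clock"])
f,R,c=grab("wrist"); save(f,"w5")
print([(r,toz(f,R,c,r[0],82)[:2].round(1)) for r in cap(f,"red")])
plan((482,292,100,75.7,-1,25),(482,292,32,75.7,-1,14))
```

```text
[459.6 297.7 162. ] 0.4540985279720548 17.725
[(([459.5, 0.5], 11), array([344.8, 406.9]))]
[[0.1,0.9,0.1,0.3,20.7,-7.3,-1],[0.1,0.9,0.0,0.4,20.6,-7.4,-1],[0.1,0.9,0.1,0.5,20.7,-7.3,-1],[-0.0,0.0,-0.0,0.0,13.6,-0.0,-1],[-0.0,0.0,-0.0,0.0,13.6,-0.0,-1],[-0.0,0.0,-0.0,0.0,13.6,-0.0,-1],[-0.0,0.0,-0.0,0.0,13.6,-0.0,-1],[-0.0,0.0,-0.0,0.1,13.6,-0.1,-1]]
```

Request:
step_arm:
  targets:
    - [[0,0.9,0,0.3,20,-7,-1],[0,0.9,0,0.4,20,-7,-1],[0,0.9,0,0.5,20,-6,-1],[0,0,0,0,14,0,-1],[0,0,0,0,14,0,-1],[0,0,0,0,14,0,-1],[0,0,0,0,14,0,-1],[0,0,0,0,6,0,-1],[0,0,0,0,0,0,-1]]

```text
clock: 18.9
tool_pos: [482.4, 285.0, 35.7]
tool_rot: [[0.258, 0.006, -0.966], [0.966, -0.002, 0.258], [-0.001, -1.0, -0.007]]
ft_force: [0.3, -0.8, -0.5]
opening: 0.453
```

Request:
step_arm:
  targets:
    - [[0,0,0,5,4,2,-1],[0,0,0,0,2,0,-1],[0,0,0,0,0,0,-1],[0,0,0,0,0,0,-0.1],[0,0,0,0,0,0,0.3],[0,0,0,0,0,0,1],[0,0,0,0,0,0,1],[0,0,0,0,0,0,1]]

```text
clock: 19.9
tool_pos: [482.8, 291.6, 30.9]
tool_rot: [[0.258, 0.009, -0.966], [0.966, -0.0, 0.258], [0.002, -1.0, -0.009]]
ft_force: [-0.8, 0.4, 0.2]
opening: 1.0
```

Run:
```python
from h import *
s=status.sense();print(np.round(s["tool_pos"],1),s["opening"],s["clock"],np.round(s["joint_pos"],0))
x,y,z=s["tool_pos"]
plan((x,y,150,75.7,1,40),(450,-20,170,80,1,50),(449,-272,140,89.6,1,46))
```

```text
[482.8 291.6  30.9] 0.9995307111399505 19.9 [-30.  37.  -6. 109.   7.  34.  35.]
[[0.2,-0.2,0.0,0.1,-39.7,-0.4,1],[0.2,-0.2,0.1,0.1,-39.7,-0.2,1],[0.1,-0.2,0.0,-0.0,-39.7,-0.1,1],[0.0,-0.6,0.0,-44.3,-2.9,-6.5,1],[0.0,-0.6,0.0,-44.4,-2.8,-6.0,1],[0.0,-0.6,0.0,-44.4,-2.9,-5.5,1],[0.0,-0.6,0.0,-44.5,-2.8,-5.1,1],[0.0,-0.6,0.0,-44.5,-2.9,-4.6,1],[0.0,-0.7,0.0,-44.6,-2.8,-4.2,1],[0.0,-0.6,0.0,-44.6,-2.9,-3.6,1]]
[[0.0,-1.6,0.0,-41.4,5.0,-7.1,1],[0.0,-1.6,0.0,-41.6,5.0,-6.0,1],[0.0,-1.6,0.0,-41.7,5.0,-4.8,1],[0.0,-1.6,0.0,-41.8,5.0,-3.7,1],[0.0,-1.6,0.0,-41.9,5.0,-2.5,1],[0.0,-1.6,0.0,-42.0,5.0,-1.3,1]]
```

Request:
step_arm:
  targets:
    - [[0,0,0,0,-40,0,1],[0,0,0,0,-40,0,1],[0,0,0,0,-40,0,1],[0,-0.6,0,-44,-3,-6.5,1],[0,-0.6,0,-44,-3,-6,1],[0,-0.6,0,-44,-3,-5.5,1],[0,-0.6,0,-44,-3,-5,1],[0,-0.6,0,-44,-3,-4.6,1],[0,-0.6,0,-44,-3,-4.2,1],[0,-0.6,0,-44,-3,-3.6,1]]

```text
clock: 21.15
tool_pos: [446.2, -21.6, 176.4]
tool_rot: [[0.177, 0.012, -0.984], [0.984, 0.001, 0.177], [0.003, -1.0, -0.012]]
ft_force: [1.3, -0.4, 0.4]
opening: 0.996
```

Request:
step_arm:
  targets:
    - [[0,-1.6,0,-41,5,-7,1],[0,-1.6,0,-41.6,5,-6,1],[0,-1.6,0,-41.6,5,-5,1],[0,-1.6,0,-41.6,5,-4,1],[0,-1.6,0,-41.6,5,-2.5,1],[0,-1.6,0,-30,5,-1,1],[0,0,0,0,0,0,1]]

```text
clock: 22.02
tool_pos: [444.2, -272.5, 146.4]
tool_rot: [[0.01, 0.015, -1.0], [1.0, -0.001, 0.01], [-0.001, -1.0, -0.015]]
ft_force: [-0.6, 1.2, -0.6]
opening: 1.0
```

Run:
```python
from h import *
s=status.sense();print(np.round(s["tool_pos"],1),s["opening"],s["clock"],np.round(s["joint_pos"],0))
f,R,c=grab("wrist"); save(f,"w6")
print([(r,toz(f,R,c,r[0],82)[:2].round(1)) for r in cap(f,"green")])
plan((449,-272.5,130,89.6,1,25))
f,R,c=grab("side"); save(f,"side2")
for k in("red","blue"): print(k,[(r,toz(f,R,c,r[0],80)[:2].round(1)) for r in cap(f,k,(180,100),(340,190))])
```

```text
[ 444.2 -272.5  146.4] 0.9998634077007008 22.025 [ 33.  25.  -5. 109.   2.  46. 116.]
[(([320.4, 221.1], 955), array([ 447.9, -272.8]))]
[[0.9,-0.1,0.0,-1.6,16.7,-4.3,1]]
red []
blue [(([279.8, 169.4], 764), array([432.9, 193. ])), (([287.3, 148.2], 39), array([482.3, 296.5]))]
```

Aligned over green; descend and grip.

Request:
step_arm:
  targets:
    - [[0.9,0,0,-1,16,-4,1],[0,0,0,0,22,0,1],[0,0,0,0,22,0,1],[0,0,0,0,22,0,1],[0,0,0,0,20,0,1],[0,0,0,0,12,0,1],[0,0,0,0,0,0,1]]

```text
clock: 23.0
tool_pos: [453.2, -260.9, 26.0]
tool_rot: [[-0.006, -0.003, -1.0], [1.0, 0.004, -0.006], [0.004, -1.0, 0.003]]
ft_force: [1.1, -0.8, 0.9]
opening: 1.002
```

Request:
step_arm:
  targets:
    - [[0,0,0,-7,0,2,1],[0,0,0,-4,0,1,1],[0,0,0,0,0,0,1]]

```text
clock: 23.38
tool_pos: [451.0, -273.2, 27.4]
tool_rot: [[-0.006, -0.001, -1.0], [1.0, 0.002, -0.006], [0.002, -1.0, 0.001]]
ft_force: [-0.2, 0.4, -0.0]
opening: 0.998
```

Request:
step_arm:
  targets:
    - [[0,0,0,0,0,1,0],[0,0,0,0,0,0,-1],[0,0,0,0,0,0,-1],[0,0,0,0,0,0,-1],[0,0,0,0,0,0,-1]]

```text
clock: 24.0
tool_pos: [450.3, -273.7, 28.4]
tool_rot: [[-0.005, 0.001, -1.0], [1.0, 0.002, -0.005], [0.002, -1.0, -0.001]]
ft_force: [0.3, -0.3, -0.3]
opening: 0.452
```

Run:
```python
from h import *
s=status.sense();print(np.round(s["tool_pos"],1),s["opening"],s["clock"])
x,y,z=s["tool_pos"]
plan((x,y,150,89,-1,30),(435,-20,170,80,-1,48),(416,300,160,75.7,-1,46))
```

```text
[ 450.3 -273.7   28.4] 0.45158168452392333 24.0
[[0.0,0.3,0.0,0.0,-24.3,-0.0,-1],[0.0,0.3,0.0,0.0,-24.3,-0.0,-1],[0.0,0.2,0.0,0.1,-24.3,-0.0,-1],[0.0,0.3,0.0,0.0,-24.3,-0.1,-1],[0.0,0.2,0.1,0.1,-24.4,-0.0,-1],[0.0,1.5,-0.0,42.2,-3.3,3.3,-1],[0.0,1.5,-0.0,42.1,-3.3,4.4,-1],[0.0,1.5,-0.0,42.0,-3.4,5.5,-1],[0.0,1.5,-0.0,41.9,-3.3,6.5,-1],[0.0,1.5,-0.0,41.7,-3.4,7.7,-1]]
[[0.1,1.5,-0.0,41.4,-3.3,8.7,-1],[-0.0,0.6,-0.0,44.6,1.4,10.6,-1],[-0.0,0.6,-0.0,44.4,1.4,11.1,-1],[-0.0,0.6,-0.0,44.3,1.4,11.5,-1],[-0.0,0.6,-0.0,44.2,1.5,12.0,-1],[-0.0,0.6,-0.0,44.1,1.4,12.5,-1],[-0.0,0.7,-0.0,43.9,1.5,12.9,-1],[-0.0,0.6,-0.0,43.8,1.4,13.4,-1]]
```

Request:
step_arm:
  targets:
    - [[0,0,0,0,-24,0,-1],[0,0,0,0,-24,0,-1],[0,0,0,0,-24,0,-1],[0,0,0,0,-24,0,-1],[0,0,0,0,-24,0,-1],[0,1.5,0,42,-3.5,3.3,-1],[0,1.5,0,42,-3.5,4.4,-1],[0,1.5,0,42,-3.5,5.5,-1],[0,1.5,0,42,-3.5,6.5,-1],[0,1.5,0,42,-3.5,7.7,-1]]

```text
clock: 25.25
tool_pos: [431.7, -58.6, 169.1]
tool_rot: [[0.134, -0.002, -0.991], [0.991, 0.003, 0.134], [0.003, -1.0, 0.002]]
ft_force: [0.5, 1.0, -0.9]
opening: 0.455
```

Request:
step_arm:
  targets:
    - [[0,1.5,0,41,-3,8.7,-1],[0,0.6,0,44,1.5,10.6,-1],[0,0.6,0,44,1.5,11,-1],[0,0.6,0,44,1.5,11.5,-1],[0,0.6,0,44,1.5,12,-1],[0,0.6,0,44,1.5,12.5,-1],[0,0.6,0,43,1.5,13,-1],[0,0.6,0,34,1.5,12,-1],[0,0,0,0,0,0,-1]]

```text
clock: 26.38
tool_pos: [400.2, 306.2, 162.2]
tool_rot: [[0.23, -0.001, -0.973], [0.973, 0.005, 0.23], [0.004, -1.0, 0.003]]
ft_force: [0.9, 0.3, -0.6]
opening: 0.456
```

Run:
```python
from h import *
s=status.sense();print(np.round(s["tool_pos"],1),s["opening"],s["clock"])
plan((415,306,100,75.7,-1,25),(415,306,34,75.7,-1,14))
```

```text
[400.2 306.2 162.2] 0.4559686875169371 26.375
[[-0.0,0.3,0.1,1.0,20.7,-4.9,-1],[-0.1,0.4,0.1,1.0,20.8,-4.8,-1],[-0.0,0.3,0.0,1.1,20.7,-4.8,-1],[-0.0,0.0,0.0,-0.0,13.2,-0.0,-1],[-0.0,0.0,0.0,-0.0,13.2,-0.0,-1],[-0.0,0.0,0.0,-0.0,13.2,-0.0,-1],[-0.0,0.0,0.0,-0.0,13.2,-0.0,-1],[-0.0,0.0,0.0,-0.0,13.2,-0.1,-1]]
```

Request:
step_arm:
  targets:
    - [[0,0.3,0,1,20,-5,-1],[0,0.3,0,1,20,-5,-1],[0,0.3,0,1,20,-4,-1],[0,0,0,0,14,0,-1],[0,0,0,0,14,0,-1],[0,0,0,0,14,0,-1],[0,0,0,0,14,0,-1],[0,0,0,0,6,0,-1],[0,0,0,0,0,0,-1]]

```text
clock: 27.5
tool_pos: [414.8, 302.7, 35.2]
tool_rot: [[0.246, -0.002, -0.969], [0.969, 0.002, 0.246], [0.002, -1.0, 0.002]]
ft_force: [0.0, -0.2, -1.0]
opening: 0.453
```

Request:
step_arm:
  targets:
    - [[0,0,0,4,4,0,-1],[0,0,0,0,3,0,-1],[0,0,0,0,0,0,-1],[0,0,0,0,0,0,-0.1],[0,0,0,0,0,0,0.3],[0,0,0,0,0,0,1],[0,0,0,0,0,0,1],[0,0,0,0,0,0,1]]

```text
clock: 28.5
tool_pos: [416.8, 307.7, 29.3]
tool_rot: [[0.246, 0.001, -0.969], [0.969, 0.004, 0.246], [0.004, -1.0, 0.0]]
ft_force: [0.0, 0.1, -0.0]
opening: 0.999
```

Run:
```python
from h import *
s=status.sense();print(np.round(s["tool_pos"],1),s["opening"],s["clock"],np.round(s["joint_pos"],0))
x,y,z=s["tool_pos"]
plan((x,y,180,75.7,1,40),(430,200,240,70,1,40),(450,120,240,45,1,40))
```

```text
[416.8 307.7  29.3] 0.9993923347758186 28.5 [-34.  35.  -8. 116.   9.  30.  28.]
[[-0.0,0.0,0.1,0.2,-37.7,0.0,1],[-0.0,0.0,0.1,0.1,-37.7,0.0,1],[-0.0,0.0,0.0,0.0,-37.6,0.0,1],[-0.0,0.0,0.1,0.0,-37.7,0.0,1],[0.0,1.4,-0.0,-25.3,-15.0,-9.8,1],[0.0,1.4,-0.0,-25.0,-15.0,-10.4,1],[0.0,1.5,-0.0,-24.8,-15.0,-11.1,1],[0.0,1.4,-0.0,-24.5,-14.9,-11.7,1],[0.0,8.3,-0.0,-22.8,0.0,-15.4,1],[0.0,8.4,-0.0,-20.3,0.0,-18.5,1]]
[[0.0,8.3,-0.0,-17.4,0.1,-21.2,1]]
```

Request:
step_arm:
  targets:
    - [[0,0,0,0,-38,0,1],[0,0,0,0,-38,0,1],[0,0,0,0,-38,0,1],[0,0,0,0,-38,0,1],[0,8,0,-25,-10,-10,1],[0,8,0,-24,-10,-14,1],[0,8,0,-22,-10,-18,1],[0,8,0,-19,-10,-21,1],[0,8,0,-16,-10,-24,1],[0,8,0,-12,-5,-26,1]]

```text
clock: 29.75
tool_pos: [441.5, 136.9, 242.3]
tool_rot: [[0.895, 0.001, -0.447], [0.447, 0.006, 0.895], [0.003, -1.0, 0.005]]
ft_force: [0.2, -0.7, -0.2]
opening: 0.999
```

Request:
step_arm:
  targets:
    - [[0,8,0,-4,0,-26,1],[0,8,0,2,0,-20,1],[0,8,0,5,0,-10,1],[0,4,0,5,0,0,1],[0,0,0,0,0,0,1]]

```text
clock: 30.38
tool_pos: [469.7, 79.8, 242.9]
tool_rot: [[0.999, 0.002, 0.048], [-0.048, 0.005, 0.999], [0.002, -1.0, 0.005]]
ft_force: [0.2, -0.0, 0.7]
opening: 0.998
```

Run:
```python
from h import *
s=status.sense();print(np.round(s["tool_pos"],1),s["clock"])
f,R,c=grab("wrist"); save(f,"w7")
print([(d["at"],d["p"],toz(f,R,c,d["at"],34).round(1)) for d in finder.search_frame(f,"pan")[:2]])
f,R,c=grab("side"); save(f,"side3"); a=np.array(f["image"])[:,:,::-1]
b=cv2.imread("pics/w7.png"); A=cv2.resize(a[100:360,180:460],(560,520)); A=A[:260]
print(toz(f,R,c,(311,216.5),34).round())
cv2.imwrite("pics/v7.png",np.vstack([cv2.resize(b,(512,320)),cv2.resize(A,(512,238))]))
```

```text
[469.7  79.8 242.9] 30.375
[([313.1, 217.5], 0.58, array([459. ,  27.7,  34. ]))]
[478.  12.  34.]
```

View pics/v7.png

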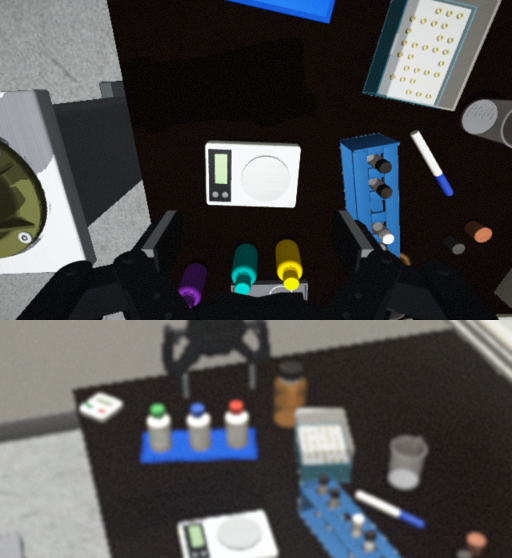

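Run:
```python
from h import *
f,R,c=grab("wrist"); save(f,"w8"); s=status.sense(); print(np.round(s["tool_pos"],1))
im=np.array(f["image"]); g=cv2.cvtColor(im,cv2.COLOR_RGB2GRAY); m=(g>150).astype(np.uint8)
m[:, :230]=0;m[:,390:]=0;m[:160]=0;m[285:]=0
ct=max(cv2.findContours(m,0,2)[0],key=cv2.contourArea)
W=np.array([toz(f,R,c,p[0],26)[:2] for p in ct],np.float32);r=cv2.minAreaRect(W);print("case",r)
H=cv2.HoughCircles(cv2.GaussianBlur(cv2.resize(g[150:300,220:400],None,fx=3,fy=3),(5,5),1),cv2.HOUGH_GRADIENT,1,60,param1=60,param2=20,minRadius=75,maxRadius=115)
for h in H[0][:4]: p=(h[:2]+.5)/3-.5+[220,150]; print(p,h[2]/3,toz(f,R,c,p,34)[:2].round(1),toz(f,R,c,p+[h[2]/3,0],34)[0]-toz(f,R,c,p,34)[0])
plan((490,-100,220,0,1,45),(501,-270,130,-.4,1,45))
```

```text
[469.3  80.1 242.9]
case ((460.271484375, 21.163063049316406), (98.77735900878906, 137.92449951171875), 85.0226821899414)
[331.83333588 227.83333588] 32.0 [480.1  13.9] 37.78791108853085
[[-0.1,-0.5,0.0,5.8,4.4,-35.8,1],[-0.1,-0.5,0.0,5.5,4.5,-35.9,1],[-0.0,-0.5,0.0,5.1,4.5,-35.9,1],[-0.1,-0.6,0.0,4.8,4.5,-35.9,1],[-0.0,-0.5,0.1,4.5,4.6,-36.0,1],[-0.0,0.1,-0.0,2.2,18.0,-34.0,1],[-0.0,0.1,-0.0,2.3,18.0,-34.0,1],[-0.0,0.1,-0.0,2.4,18.0,-34.0,1],[-0.0,0.0,-0.0,2.4,18.0,-34.0,1],[-0.0,0.1,-0.0,2.4,18.0,-33.9,1]]
```

Request:
step_arm:
  targets:
    - [[0,-0.5,0,6,4.5,-36,1],[0,-0.5,0,5.5,4.5,-36,1],[0,-0.5,0,5,4.5,-36,1],[0,-0.5,0,5,4.5,-36,1],[0,-0.5,0,4.5,4.5,-36,1],[0,0,0,2,18,-34,1],[0,0,0,2,18,-34,1],[0,0,0,2,18,-34,0.5],[0,0,0,2,18,-34,0.3],[0,0,0,2,14,-24,0.1]]

```text
clock: 31.82
tool_pos: [505.8, -264.4, 130.3]
tool_rot: [[1.0, 0.006, -0.021], [0.021, 0.008, 1.0], [0.007, -1.0, 0.008]]
ft_force: [-0.3, 0.4, 0.5]
opening: 0.544
```

Request:
step_arm:
  targets:
    - [[0,0,0,0,0,0,0.1],[0,0,0,0,0,0,0.1]]

```text
clock: 32.08
tool_pos: [505.0, -265.1, 129.3]
tool_rot: [[1.0, 0.004, -0.02], [0.02, 0.009, 1.0], [0.005, -1.0, 0.009]]
ft_force: [0.4, -0.1, -0.4]
opening: 0.55
```

Run:
```python
from h import *
s=status.sense();print(np.round(s["tool_pos"],1),s["opening"],s["clock"])
f,R,c=grab("wrist"); save(f,"w9")
print([(np.round(d["at"]),d["p"],toz(f,R,c,d["at"],24).round(1)) for d in finder.search_frame(f,"vial_centre")[:2]])
plan((501.5,-273,95,-.4,.1,25))
```

```text
[ 505.  -265.1  129.3] 0.5502812857235633 32.075
[(array([314., 217.]), 0.86, array([ 500.9, -277.8,   24. ]))]
[[-0.2,0.8,0.1,-2.0,17.3,-4.1,0.1],[-0.3,0.7,0.2,-1.8,17.3,-4.2,0.1]]
```

View pics/w9.png

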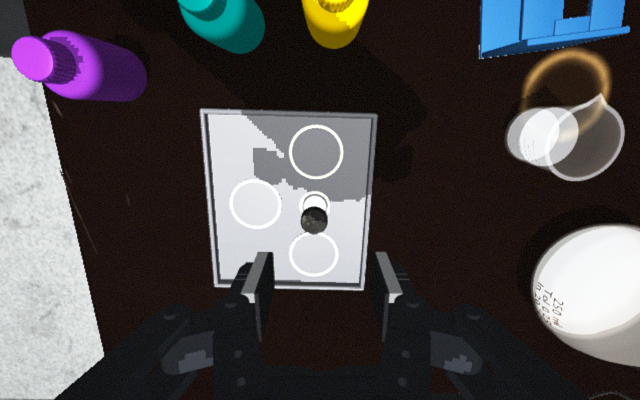

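Run:
```python
from h import *
f,R,c=grab("wrist")
for n,p,z in(("blue",(316,152),4),("green",(256,204),4),("red",(314,254),4),("vialc",(314,219.5),42)): print(n,toz(f,R,c,p,z)[:2].round(1))
```

```text
blue [ 501.6 -227.5]
green [ 449.5 -274.2]
red [ 501.1 -322. ]
vialc [ 501.1 -273.5]
```

Request:
step_arm:
  targets:
    - [[0,0.8,0,-2,17,-4,0.1],[0,0.7,0,-1.5,17,-4,0.1],[0,0,0,0,0,0,0.1]]

```text
clock: 32.6
tool_pos: [503.8, -270.2, 97.1]
tool_rot: [[1.0, 0.009, 0.002], [-0.002, 0.008, 1.0], [0.009, -1.0, 0.008]]
ft_force: [0.7, 0.4, -0.0]
opening: 0.549
```

Request:
step_arm:
  targets:
    - [[0,0,0,-2,18,-3,0.1],[0,0,0,0,18,-1,0.1],[0,0,0,0,18,0,0.1],[0,0,0,0,16,0,0.1],[0,0,0,0,0,0,0.1]]

```text
clock: 33.22
tool_pos: [506.7, -271.5, 30.2]
tool_rot: [[1.0, 0.016, -0.004], [0.004, 0.007, 1.0], [0.016, -1.0, 0.007]]
ft_force: [-0.1, 0.3, -0.8]
opening: 0.551
```

Request:
step_arm:
  targets:
    - [[0,0,0.9,-5,4,-2,0.1],[0,0,0,0,5,0,0.1],[0,0,0,0,5,0,0.1],[0,0,0,0,3,0,0.1],[0,0,0,0,0,0,0.1]]

```text
clock: 33.85
tool_pos: [502.4, -274.0, 13.8]
tool_rot: [[1.0, 0.002, -0.005], [0.005, 0.005, 1.0], [0.002, -1.0, 0.005]]
ft_force: [1.0, 0.7, 0.7]
opening: 0.546
```

Request:
step_arm:
  targets:
    - [[0,0,0,-1,2,0,0.1],[0,0,0,0,0,0,-0.3],[0,0,0,0,0,0,-1],[0,0,0,0,0,0,-1],[0,0,0,0,0,0,-1],[0,0,0,0,0,0,-1]]
  grip_force: 25

```text
clock: 34.6
tool_pos: [501.5, -274.1, 12.0]
tool_rot: [[1.0, 0.002, -0.005], [0.005, 0.005, 1.0], [0.002, -1.0, 0.005]]
ft_force: [-0.2, 0.0, 0.5]
opening: 0.239
```

Run:
```python
from h import *
s=status.sense();print(np.round(s["tool_pos"],1),s["opening"],s["clock"])
x,y,z=s["tool_pos"]
plan((x,y,130,0,-1,25),(480,10,130,0,-1,40))
```

```text
[ 501.5 -274.1   12. ] 0.23903390511751788 34.6
[[-0.1,0.1,0.0,0.1,-23.6,0.1,-1],[-0.0,0.0,0.0,0.0,-23.6,0.1,-1],[-0.1,0.1,0.0,0.1,-23.6,0.1,-1],[-0.0,0.0,0.1,0.0,-23.6,0.0,-1],[-0.1,0.1,0.0,0.0,-23.6,0.1,-1],[0.0,-0.0,0.0,-2.7,-0.0,35.5,-1],[0.0,-0.0,0.0,-2.7,-0.0,35.5,-1],[0.0,-0.0,0.0,-2.7,-0.0,35.5,-1],[0.0,-0.0,0.0,-2.7,-0.0,35.5,-1],[0.0,-0.0,0.0,-2.7,-0.0,35.5,-1]]
[[0.0,-0.0,0.0,-2.7,-0.0,35.5,-1],[0.0,-0.0,0.0,-2.7,-0.0,35.5,-1],[0.0,-0.0,0.0,-2.7,-0.0,35.5,-1]]
```

Request:
step_arm:
  targets:
    - [[0,0,0,0,-24,0,-1],[0,0,0,0,-24,0,-1],[0,0,0,0,-24,0,-1],[0,0,0,0,-24,0,-1],[0,0,0,0,-24,0,-1],[0,0,0,-2.7,0,35.5,-1],[0,0,0,-2.7,0,35.5,-1],[0,0,0,-2.7,0,35.5,-1],[0,0,0,-2.7,0,35.5,-1],[0,0,0,-2.7,0,35.5,-1]]

```text
clock: 35.85
tool_pos: [486.4, -95.7, 136.8]
tool_rot: [[1.0, 0.003, 0.002], [-0.002, 0.004, 1.0], [0.003, -1.0, 0.004]]
ft_force: [-0.4, 0.1, -0.2]
opening: 0.242
```

Request:
step_arm:
  targets:
    - [[0,0,0,-2.7,0,35.5,-1],[0,0,0,-2.7,0,30,-1],[0,0,0,-2,0,15,-1],[0,0,0,0,0,0,-1],[0,0,0,0,0,0,-1]]

```text
clock: 36.48
tool_pos: [478.6, -11.5, 137.4]
tool_rot: [[1.0, 0.004, -0.002], [0.002, 0.004, 1.0], [0.004, -1.0, 0.004]]
ft_force: [-0.3, -0.7, 0.2]
opening: 0.243
```

Run:
```python
from h import *
s=status.sense();print(np.round(s["tool_pos"],1),s["opening"],s["clock"])
f,R,c=grab("wrist"); save(f,"w10"); fs,Rs,cs=grab("side"); save(fs,"side4")
b=cv2.imread("pics/side4.png")[180:280,240:360]
for z in (34,): print(proj(f,R,c,[480,15,z]),proj(fs,Rs,cs,[480,15,34]))
cv2.imwrite("pics/v10.png",np.vstack([cv2.imread("pics/w10.png")[:, :600],cv2.resize(b,(240,200))[:, :].repeat(1,0) if 0 else cv2.copyMakeBorder(cv2.resize(b,(240,200)),0,0,0,360,0)]))
```

```text
[478.6 -11.5 137.4] 0.24265137528904326 36.475
[321.37743525 169.96187508] [311.40827029 215.75878102]
```

View pics/v10.png

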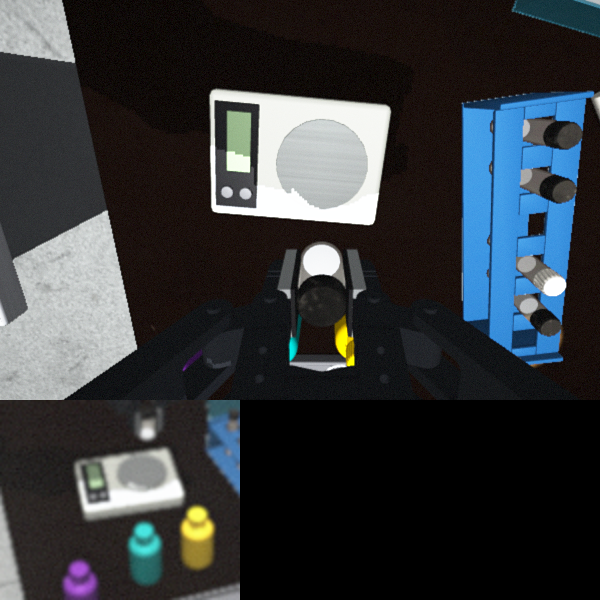

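Request:
step_arm:
  targets:
    - [[0,0,0,0.5,10,15,-1],[0,0,0,0.5,15,13,-1],[0,0,0,0,15,0,-1],[0,0,0,0,15,0,-1],[0,0,0,0,10,0,-1],[0,0,0,0,0,0,-1],[0,0,0,0,0,0,-1]]

```text
clock: 37.45
tool_pos: [480.1, 19.1, 67.9]
tool_rot: [[1.0, 0.003, 0.002], [-0.002, 0.004, 1.0], [0.003, -1.0, 0.004]]
ft_force: [0.6, 0.4, -0.2]
opening: 0.241
```

Request:
step_arm:
  targets:
    - [[0,0,0,0,8,-1,-1],[0,0,0,0,8,0,-1],[0,0,0,0,5,0,-1],[0,0,0,0,0,0,-1]]

```text
clock: 37.95
tool_pos: [480.7, 18.1, 46.2]
tool_rot: [[1.0, 0.005, 0.003], [-0.003, 0.005, 1.0], [0.005, -1.0, 0.005]]
ft_force: [-0.3, -0.1, 0.1]
opening: 0.243
```

Request:
step_arm:
  targets:
    - [[0,0,0,0,3,0,-1],[0,0,0,0,0,0,-1]]

```text
clock: 38.2
tool_pos: [480.8, 18.1, 43.1]
tool_rot: [[1.0, 0.005, 0.003], [-0.003, 0.005, 1.0], [0.005, -1.0, 0.005]]
ft_force: [-0.0, -0.2, -0.4]
opening: 0.24
```

Run:
```python
from h import *
s=status.sense();print(np.round(s["tool_pos"],1),np.round(s["ft_force"],1))
f,R,c=grab("wrist"); save(f,"w11"); cv2.imwrite("pics/w11c.png",cv2.imread("pics/w11.png")[60:400,120:520])
```

```text
[480.8  18.1  43.1] [-0.  -0.2 -0.4]
```

View pics/w11c.png

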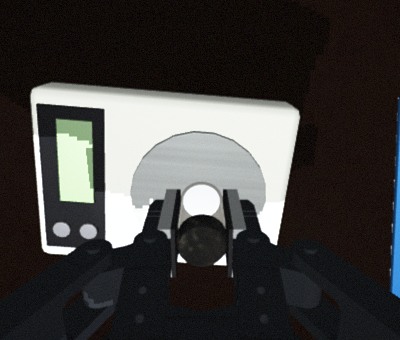

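Request:
step_arm:
  targets:
    - [[0,0,0,0,1,0,-1],[0,0,0,0,0,0,-1],[0,0,0,0,0,0,-0.4],[0,0,0,0,0,0,-0.2],[0,0,0,0,0,0,0.1],[0,0,0,0,0,0,0.1],[0,0,0,0,0,0,0.1]]

```text
clock: 39.12
tool_pos: [481.3, 18.1, 42.6]
tool_rot: [[1.0, 0.006, 0.003], [-0.003, 0.005, 1.0], [0.006, -1.0, 0.005]]
ft_force: [-0.4, -0.2, -0.1]
opening: 0.551
```

Run:
```python
from h import *
s=status.sense();print(np.round(s["tool_pos"],1),s["opening"],s["clock"])
x,y,z=s["tool_pos"]
plan((x,y,160,0,.1,30),(430,150,170,40,1,45),(416.8,307.7,140,75.7,1,45))
```

```text
[481.3  18.1  42.6] 0.5508534620699499 39.125
[[-0.1,-0.0,0.1,0.2,-29.4,0.1,0.1],[-0.1,-0.0,0.1,0.1,-29.3,0.1,0.1],[-0.0,-0.1,0.1,0.1,-29.4,0.1,0.1],[-0.1,-0.0,0.0,-0.0,-29.3,0.0,0.1],[0.0,-8.0,0.0,-10.3,-2.0,26.4,1],[0.0,-8.0,0.0,-6.5,-2.0,27.5,1],[0.0,-8.0,0.0,-2.6,-2.0,28.2,1],[0.0,-8.0,0.0,1.3,-2.1,28.3,1],[0.0,-8.0,0.0,5.3,-2.0,27.8,1],[0.0,-8.9,-0.0,22.8,7.5,32.3,1]]
[[0.0,-8.9,-0.0,27.5,7.5,28.4,1],[0.0,-9.0,-0.0,31.6,7.5,23.9,1],[0.0,-8.9,-0.0,34.9,7.4,18.6,1]]
```

Request:
step_arm:
  targets:
    - [[0,0,0,0,-20,0,0.1],[0,0,0,0,-30,0,0.1],[0,0,0,0,-30,0,0.1],[0,0,0,0,-35,0,0.1],[0,-8,0,-10,-2,26.4,1],[0,-8,0,-6.5,-2,27.5,1],[0,-8,0,-2.6,-2,28,1],[0,-8,0,1.3,-2,28,1],[0,-8,0,5.3,-2,28,1],[0,-9,0,23,5,32,1]]

```text
clock: 40.38
tool_pos: [424.3, 189.6, 167.8]
tool_rot: [[0.643, 0.008, -0.766], [0.766, 0.004, 0.643], [0.008, -1.0, -0.003]]
ft_force: [0.7, -0.4, -0.0]
opening: 1.002
```

Request:
step_arm:
  targets:
    - [[0,-9,0,27.5,5,28,1],[0,-9,0,31.6,5,24,1],[0,-9,0,25,5,15,1],[0,0,0,0,0,0,1],[0,0,0,0,0,0,1]]

```text
clock: 41.0
tool_pos: [409.5, 302.2, 152.4]
tool_rot: [[0.207, 0.007, -0.978], [0.978, 0.005, 0.207], [0.006, -1.0, -0.006]]
ft_force: [0.4, 0.2, 0.5]
opening: 0.999
```

Run:
```python
from h import *
s=status.sense();print(np.round(s["tool_pos"],1),s["opening"],s["clock"])
f,R,c=grab("wrist"); save(f,"w12")
print([(r,toz(f,R,c,r[0],82)[:2].round(1)) for r in cap(f,"green")])
f,R,c=grab("side"); save(f,"side5"); b=cv2.imread("pics/side5.png")
cv2.imwrite("pics/v12.png",cv2.resize(b[120:280,220:380],None,fx=3.5,fy=3.5))
plan((416.8,307.7,130,75.7,1,25))
```

```text
[409.5 302.2 152.4] 0.9990239787906877 41.0
[(([330.9, 218.0], 897), array([414.2, 309.2])), (([495.6, 19.9], 297), array([311.9, 428.7]))]
[[0.4,2.3,0.4,6.8,22.7,-5.6,1]]
```

View pics/v12.png

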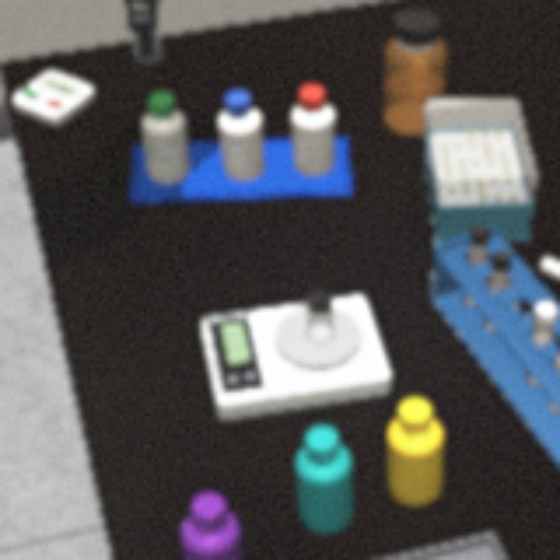

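Request:
step_arm:
  targets:
    - [[0.4,2,0.4,4,12,-3,1],[0,0,0,3,10,-2,1],[0,0,0,0,18,0,1],[0,0,0,0,18,0,1],[0,0,0,0,18,0,1],[0,0,0,0,18,0,1],[0,0,0,0,18,0,1],[0,0,0,0,5,0,1],[0,0,0,0,0,0,1]]
  grip_force: 30

```text
clock: 42.22
tool_pos: [418.7, 304.8, 27.3]
tool_rot: [[0.253, -0.003, -0.967], [0.967, -0.004, 0.253], [-0.004, -1.0, 0.001]]
ft_force: [0.3, 0.4, 0.3]
opening: 0.996
```

Request:
step_arm:
  targets:
    - [[0,0,0,3,0,2,1],[0,0,0,0,0,0,0],[0,0,0,0,0,0,-1],[0,0,0,0,0,0,-1],[0,0,0,0,0,0,-1],[0,0,0,0,0,0,-1]]

```text
clock: 42.98
tool_pos: [418.4, 309.0, 29.2]
tool_rot: [[0.253, 0.0, -0.967], [0.967, -0.002, 0.253], [-0.002, -1.0, -0.001]]
ft_force: [-0.7, 0.9, -0.1]
opening: 0.457
```

Run:
```python
from h import *
s=status.sense();print(np.round(s["tool_pos"],1),s["opening"],s["clock"])
x,y,z=s["tool_pos"]
plan((x,y,150,75.7,-1,30),(435,-20,180,80,-1,48),(449.5,-265,160,89.6,-1,46))
```

```text
[418.4 309.   29.2] 0.4565762901354825 42.975
[[0.0,-0.1,-0.0,-0.0,-24.2,-0.0,-1],[0.0,-0.1,-0.0,-0.1,-24.2,-0.0,-1],[0.0,-0.1,-0.0,-0.0,-24.1,-0.0,-1],[0.0,-0.0,-0.1,-0.1,-24.2,-0.0,-1],[0.0,-0.1,-0.0,0.0,-24.1,-0.1,-1],[0.0,-0.6,-0.0,-45.0,-4.3,-13.9,-1],[0.0,-0.6,-0.0,-45.1,-4.3,-13.4,-1],[0.0,-0.6,-0.0,-45.2,-4.3,-13.0,-1],[0.0,-0.6,-0.0,-45.4,-4.2,-12.5,-1],[0.0,-0.6,-0.0,-45.5,-4.3,-12.0,-1]]
[[0.0,-0.6,-0.0,-45.6,-4.2,-11.5,-1],[0.0,-0.7,-0.0,-45.7,-4.3,-11.0,-1],[0.0,-1.6,-0.0,-39.8,3.4,-9.5,-1],[0.0,-1.6,-0.0,-40.0,3.3,-8.3,-1],[0.0,-1.6,-0.0,-40.3,3.4,-7.2,-1],[0.0,-1.6,-0.0,-40.5,3.3,-6.1,-1],[0.0,-1.6,-0.0,-40.6,3.4,-5.0,-1],[0.0,-1.6,-0.0,-40.7,3.3,-3.8,-1]]
```

Request:
step_arm:
  targets:
    - [[0,0,0,0,-24,0,-1],[0,0,0,0,-24,0,-1],[0,0,0,0,-24,0,-1],[0,0,0,0,-24,0,-1],[0,0,0,0,-24,0,-1],[0,-0.6,0,-45,-4.3,-14,-1],[0,-0.6,0,-45,-4.3,-13.4,-1],[0,-0.6,0,-45,-4.3,-13,-1],[0,-0.6,0,-45,-4.3,-12.5,-1],[0,-0.6,0,-45,-4.3,-12,-1]]

```text
clock: 44.22
tool_pos: [429.0, 72.6, 174.5]
tool_rot: [[0.193, -0.001, -0.981], [0.981, -0.001, 0.193], [-0.001, -1.0, 0.0]]
ft_force: [0.7, 0.0, -1.2]
opening: 0.454
```

Request:
step_arm:
  targets:
    - [[0,-0.6,0,-45,-4.3,-11.5,-1],[0,-0.7,0,-45,-4.3,-11,-1],[0,-1.6,0,-40,3.4,-9.5,-1],[0,-1.6,0,-40,3.4,-8,-1],[0,-1.6,0,-40,3.4,-7,-1],[0,-1.6,0,-40,3.4,-6,-1],[0,-1.6,0,-40,3.4,-5,-1],[0,-1.6,0,-25,3.4,-3,-1],[0,0,0,0,0,0,-1],[0,0,0,0,0,0,-1]]

```text
clock: 45.48
tool_pos: [447.0, -261.7, 162.7]
tool_rot: [[0.004, 0.0, -1.0], [1.0, -0.001, 0.004], [-0.001, -1.0, -0.0]]
ft_force: [-0.4, 0.6, -0.6]
opening: 0.452
```

Run:
```python
from h import *
s=status.sense();print(np.round(s["tool_pos"],1),s["opening"],s["clock"])
plan((450.5,-273.5,100,89.6,-1,25))
```

```text
[ 447.  -261.7  162.7] 0.4520532999768298 45.475
[[0.0,0.1,-0.0,-3.9,20.9,-1.2,-1],[0.0,0.0,-0.0,-3.9,20.9,-1.2,-1],[0.0,0.1,-0.1,-3.9,20.9,-1.2,-1]]
```

Request:
step_arm:
  targets:
    - [[0,0,0,-4,21,-1.2,-1],[0,0,0,-4,21,-1.2,-1],[0,0,0,-4,21,-1.2,-1],[0,0,0,0,20,0,-1],[0,0,0,0,20,0,-1],[0,0,0,0,15,0,-1],[0,0,0,0,5,0,-1],[0,0,0,0,0,0,-1]]

```text
clock: 46.48
tool_pos: [454.1, -262.7, 38.9]
tool_rot: [[-0.008, 0.004, -1.0], [1.0, 0.002, -0.008], [0.002, -1.0, -0.004]]
ft_force: [0.3, -0.4, -0.3]
opening: 0.452
```

Request:
step_arm:
  targets:
    - [[0,0,0,-7,0,2,-1],[0,0,0,-4,0,1,-1],[0,0,0,0,4,0,-1],[0,0,0,0,2,0,-1],[0,0,0,0,0,0,-1]]

```text
clock: 47.1
tool_pos: [451.8, -275.1, 34.3]
tool_rot: [[-0.008, 0.007, -1.0], [1.0, 0.0, -0.008], [0.0, -1.0, -0.007]]
ft_force: [0.8, -0.1, -0.4]
opening: 0.455
```

Release height about 30.5.

Request:
step_arm:
  targets:
    - [[0,0,0,1,3,1,-1],[0,0,0,0,1,0,-1],[0,0,0,0,0,0,-1],[0,0,0,0,0,0,-0.1],[0,0,0,0,0,0,0.3],[0,0,0,0,0,0,1],[0,0,0,0,0,0,1],[0,0,0,0,0,0,1]]

```text
clock: 48.1
tool_pos: [451.1, -273.9, 30.2]
tool_rot: [[-0.008, 0.007, -1.0], [1.0, 0.0, -0.008], [0.0, -1.0, -0.007]]
ft_force: [-0.4, -0.7, 0.1]
opening: 0.999
```

Run:
```python
from h import *
s=status.sense();print(np.round(s["tool_pos"],1),s["opening"],s["clock"])
x,y,z=s["tool_pos"]
plan((x,y,150,89,1,40),(470,-20,180,80,1,48),(482.8,285,140,75.7,1,46))
```

```text
[ 451.1 -273.9   30.2] 0.9991637849882405 48.1
[[0.1,0.5,0.0,0.0,-39.9,-0.3,1],[0.2,0.5,0.0,0.0,-39.9,-0.2,1],[0.1,0.5,0.0,0.0,-40.0,-0.1,1],[0.0,1.5,0.0,42.4,-5.0,-2.4,1],[0.0,1.5,0.0,42.4,-5.0,-1.3,1],[0.0,1.5,0.0,42.4,-5.0,-0.1,1],[0.0,1.5,0.0,42.4,-5.0,1.0,1],[0.0,1.5,0.0,42.4,-5.0,2.1,1],[0.0,1.5,0.0,42.3,-5.0,3.1,1],[0.0,0.6,0.0,43.2,5.7,5.8,1]]
[[0.0,0.6,0.0,43.2,5.7,6.2,1],[0.0,0.6,0.0,43.1,5.7,6.7,1],[0.0,0.6,0.0,43.0,5.7,7.2,1],[0.0,0.6,0.0,43.0,5.8,7.6,1],[0.0,0.6,0.0,42.8,5.7,8.1,1],[0.0,0.7,0.0,42.8,5.8,8.5,1]]
```

Request:
step_arm:
  targets:
    - [[0,0,0,0,-40,0,1],[0,0,0,0,-40,0,1],[0,0,0,0,-40,0,1],[0,1.5,0,42,-5,-2.4,1],[0,1.5,0,42,-5,-1.3,1],[0,1.5,0,42,-5,0,1],[0,1.5,0,42,-5,1,1],[0,1.5,0,42,-5,2,1],[0,1.5,0,42,-5,3,1],[0,0.6,0,43,4,5.8,1]]

```text
clock: 49.35
tool_pos: [465.0, 26.2, 181.8]
tool_rot: [[0.172, 0.011, -0.985], [0.985, -0.001, 0.172], [0.001, -1.0, -0.011]]
ft_force: [1.1, 0.3, -0.4]
opening: 1.001
```

Request:
step_arm:
  targets:
    - [[0,0.6,0,43,4,6,1],[0,0.6,0,43,4,6.7,1],[0,0.6,0,43,4,7,1],[0,0.6,0,43,4,7.6,1],[0,0.6,0,43,4,8,1],[0,0.6,0,28,4,8,1],[0,0,0,0,0,0,1],[0,0,0,0,0,0,1]]

```text
clock: 50.35
tool_pos: [469.2, 284.3, 156.9]
tool_rot: [[0.231, 0.012, -0.973], [0.973, 0.0, 0.231], [0.003, -1.0, -0.011]]
ft_force: [-0.9, -0.2, -0.4]
opening: 0.999
```

Run:
```python
from h import *
s=status.sense();print(np.round(s["tool_pos"],1),s["opening"],s["clock"])
f,R,c=grab("wrist"); save(f,"w13")
n=cap(f,"blue"); print([(r,toz(f,R,c,r[0],82)[:2].round(1)) for r in n])
plan((482.5,292,130,75.7,1,25))
```

```text
[469.2 284.3 156.9] 0.998718424370352 50.35
[(([336.1, 145.3], 11941), array([425.7, 305.7])), (([336.9, 231.0], 1069), array([487.1, 292.6]))]
[[0.3,0.5,0.1,5.2,13.6,-5.5,1],[0.3,0.4,0.1,5.3,13.5,-5.4,1]]
```

Request:
step_arm:
  targets:
    - [[0.3,0.5,0,6,14,-6,1],[0.3,0.4,0,6,14,-6,1],[0,0,0,0,18,0,1],[0,0,0,0,18,0,1],[0,0,0,0,18,0,1],[0,0,0,0,18,0,1],[0,0,0,0,18,0,1],[0,0,0,0,5,0,1],[0,0,0,0,0,0,1]]

```text
clock: 51.52
tool_pos: [489.4, 288.2, 23.0]
tool_rot: [[0.259, -0.002, -0.966], [0.966, -0.0, 0.259], [-0.001, -1.0, 0.002]]
ft_force: [0.3, -0.3, -0.2]
opening: 0.998
```

Request:
step_arm:
  targets:
    - [[0,0,0,2.5,-5,5.5,1],[0,0,0,0,0,0,0],[0,0,0,0,0,0,-1],[0,0,0,0,0,0,-1],[0,0,0,0,0,0,-1],[0,0,0,0,0,0,-1]]

```text
clock: 52.28
tool_pos: [485.6, 292.9, 30.5]
tool_rot: [[0.26, 0.001, -0.966], [0.966, 0.001, 0.26], [0.002, -1.0, -0.0]]
ft_force: [-1.2, 0.8, -1.6]
opening: 0.46
```

Run:
```python
from h import *
s=status.sense();print(np.round(s["tool_pos"],1),s["opening"],s["clock"])
x,y,z=s["tool_pos"]
plan((x,y,150,75.7,-1,30),(470,-20,180,30,-1,48),(501,-215,160,-.4,-1,46))
```

```text
[485.6 292.9  30.5] 0.45986803912843394 52.275
[[0.0,-0.2,0.0,0.0,-29.9,-0.0,-1],[0.0,-0.2,0.0,0.1,-29.9,-0.0,-1],[0.0,-0.2,0.0,0.0,-29.9,-0.0,-1],[0.0,-0.1,0.1,0.1,-29.8,-0.0,-1],[0.0,6.5,-0.0,-43.9,-4.3,-8.9,-1],[0.0,6.5,-0.0,-42.6,-4.3,-13.8,-1],[0.0,6.5,-0.0,-40.7,-4.3,-18.6,-1],[0.0,6.5,-0.0,-38.3,-4.3,-23.1,-1],[0.0,6.6,-0.0,-35.5,-4.2,-27.2,-1],[0.0,6.5,-0.0,-32.2,-4.3,-31.1,-1]]
[[0.0,6.6,-0.0,-28.4,-4.2,-34.6,-1],[0.0,6.1,0.0,-14.1,4.0,-36.9,-1],[0.0,6.1,0.0,-10.1,4.0,-38.2,-1],[0.0,6.1,0.0,-6.0,4.0,-39.0,-1],[0.0,6.0,0.0,-1.8,4.0,-39.4,-1],[0.0,6.1,0.0,2.4,4.0,-39.5,-1]]
```

Request:
step_arm:
  targets:
    - [[0,0,0,0,-30,0,-1],[0,0,0,0,-30,0,-1],[0,0,0,0,-30,0,-1],[0,0,0,0,-30,0,-1],[0,6.5,0,-44,-4,-9,-1],[0,6.5,0,-42.6,-4,-14,-1],[0,6.5,0,-40.7,-4,-18.6,-1],[0,6.5,0,-38,-4,-23,-1],[0,6.5,0,-35.5,-4,-27,-1],[0,6.5,0,-32,-4,-31,-1]]

```text
clock: 53.52
tool_pos: [466.3, 21.2, 177.1]
tool_rot: [[0.818, -0.001, -0.576], [0.576, 0.003, 0.818], [0.001, -1.0, 0.003]]
ft_force: [1.0, -0.8, -0.9]
opening: 0.453
```

Request:
step_arm:
  targets:
    - [[0,6.5,0,-28.4,-4,-34.6,-1],[0,6,0,-14,4,-37,-1],[0,6,0,-10,4,-38,-1],[0,6,0,-6,4,-39,-1],[0,6,0,-2,4,-36,-1],[0,6,0,2.4,4,-20,-1],[0,0,0,0,0,0,-1],[0,0,0,0,0,0,-1]]

```text
clock: 54.52
tool_pos: [484.4, -206.2, 160.3]
tool_rot: [[0.999, -0.0, 0.048], [-0.048, 0.002, 0.999], [-0.0, -1.0, 0.002]]
ft_force: [-0.3, -0.1, -0.7]
opening: 0.448
```

Run:
```python
from h import *
s=status.sense();print(np.round(s["tool_pos"],1),s["opening"],s["clock"])
plan((501.6,-227,120,-.4,-1,20))
```

```text
[ 484.4 -206.2  160.3] 0.4484537287970153 54.525
[[-0.0,-0.8,-0.0,6.1,13.4,-6.7,-1],[-0.1,-0.8,-0.0,5.9,13.4,-6.8,-1],[-0.0,-0.8,-0.0,5.9,13.5,-6.8,-1]]
```

Request:
step_arm:
  targets:
    - [[0,-0.8,0,6,13,-7,-1],[0,-0.8,0,6,13,-7,-1],[0,-0.8,0,6,13,-7,-1],[0,0,0,0,20,0,-1],[0,0,0,0,20,0,-1],[0,0,0,0,20,0,-1],[0,0,0,0,0,0,-1],[0,0,0,0,0,0,-1]]

```text
clock: 55.52
tool_pos: [504.4, -227.5, 53.4]
tool_rot: [[1.0, -0.002, -0.006], [0.006, 0.004, 1.0], [-0.002, -1.0, 0.004]]
ft_force: [0.2, -0.7, -0.4]
opening: 0.454
```

Request:
step_arm:
  targets:
    - [[0,0,0,-2.5,8,0,-1],[0,0,0,0,7,0,-1],[0,0,0,0,4,0,-1],[0,0,0,0,0,0,-1]]

```text
clock: 56.02
tool_pos: [502.6, -227.8, 34.4]
tool_rot: [[1.0, 0.001, -0.007], [0.007, 0.003, 1.0], [0.001, -1.0, 0.003]]
ft_force: [0.3, -0.4, -0.1]
opening: 0.452
```

Request:
step_arm:
  targets:
    - [[0,0,0,-1,2,0,-1],[0,0,0,0,0,0,-1],[0,0,0,0,0,0,-0.1],[0,0,0,0,0,0,0.3],[0,0,0,0,0,0,1],[0,0,0,0,0,0,1],[0,0,0,0,0,0,1]]

```text
clock: 56.9
tool_pos: [502.2, -228.0, 33.1]
tool_rot: [[1.0, 0.002, -0.007], [0.007, 0.003, 1.0], [0.002, -1.0, 0.003]]
ft_force: [0.3, 0.1, -0.4]
opening: 1.004
```

Run:
```python
from h import *
s=status.sense();print(np.round(s["tool_pos"],1),s["opening"],s["clock"])
x,y,z=s["tool_pos"]
plan((x,y,150,0,1,40),(490,-20,180,40,1,48),(550,270,145,75.7,1,46))
```

```text
[ 502.2 -228.    33.1] 1.0040806323809015 56.9
[[-0.1,0.1,0.0,0.1,-39.0,0.1,1],[-0.0,0.1,0.1,0.1,-38.9,0.0,1],[-0.1,0.2,0.0,0.0,-39.0,0.1,1],[0.0,-8.0,0.0,-2.5,-6.0,41.6,1],[0.0,-8.0,0.0,3.4,-6.0,41.5,1],[0.0,-8.0,0.0,9.1,-6.0,40.7,1],[0.0,-8.0,0.0,14.7,-6.1,39.0,1],[0.1,-8.0,-0.0,20.0,-6.0,36.6,1],[-0.0,-5.1,0.0,33.2,5.0,26.2,1],[-0.0,-5.1,0.0,35.4,5.0,23.2,1]]
[[-0.0,-5.1,0.0,37.3,5.0,19.9,1],[-0.0,-5.1,0.0,38.9,5.0,16.6,1],[-0.0,-5.1,0.0,40.2,5.0,13.0,1],[-0.0,-5.1,0.0,41.3,5.0,9.4,1],[-0.0,-5.1,0.0,41.9,5.1,5.7,1]]
```

Request:
step_arm:
  targets:
    - [[0,0,0,0,-39,0,1],[0,0,0,0,-39,0,1],[0,0,0,0,-39,0,1],[0,-8,0,-2.5,-6,41.6,1],[0,-8,0,3.4,-6,41.5,1],[0,-8,0,9,-6,40.7,1],[0,-8,0,14.7,-6,39,1],[0,-8,0,20,-6,36.6,1],[0,-5,0,33,5,26,1],[0,-5,0,35.4,5,23,1]]

```text
clock: 58.15
tool_pos: [501.9, 66.5, 176.6]
tool_rot: [[0.622, 0.006, -0.783], [0.783, 0.001, 0.622], [0.004, -1.0, -0.004]]
ft_force: [0.9, -0.6, 0.1]
opening: 0.998
```

Request:
step_arm:
  targets:
    - [[0,-5,0,37,4,20,1],[0,-5,0,39,4,16.6,1],[0,-5,0,40,4,13,1],[0,-5,0,41,4,9,1],[0,-5,0,28,4,5,1],[0,0,0,0,0,0,1],[0,0,0,0,0,0,1]]

```text
clock: 59.02
tool_pos: [535.5, 269.7, 155.8]
tool_rot: [[0.215, 0.006, -0.977], [0.977, 0.001, 0.215], [0.003, -1.0, -0.005]]
ft_force: [-0.5, -0.6, 1.1]
opening: 0.998
```

Run:
```python
from h import *
s=status.sense();print(np.round(s["tool_pos"],1),s["opening"],s["clock"])
f,R,c=grab("wrist"); save(f,"w14")
n=cap(f,"red"); print([(r,toz(f,R,c,r[0],82)[:2].round(1)) for r in n])
plan((550.5,277.8,130,75.7,1,20))
```

```text
[535.5 269.7 155.8] 0.9975980947808282 59.025
[(([336.3, 229.4], 941), array([551. , 278.3]))]
[[0.1,0.9,0.1,5.5,13.0,-6.4,1],[0.2,1.0,0.1,5.6,12.9,-6.4,1]]
```

Request:
step_arm:
  targets:
    - [[0.1,0.9,0,6,13,-6,1],[0.2,0.9,0,6,13,-6,1],[0,0,0,0,18,0,1],[0,0,0,0,18,0,1],[0,0,0,0,18,0,1],[0,0,0,0,18,0,1],[0,0,0,0,15,0,1],[0,0,0,0,0,0,1],[0,0,0,0,0,0,1]]

```text
clock: 60.2
tool_pos: [554.2, 275.0, 33.6]
tool_rot: [[0.26, -0.001, -0.965], [0.965, -0.0, 0.26], [-0.001, -1.0, 0.001]]
ft_force: [0.1, -1.0, -0.2]
opening: 0.998
```

Request:
step_arm:
  targets:
    - [[0,0,0,2,5,4,1],[0,0,0,0,0,0,0],[0,0,0,0,0,0,-1],[0,0,0,0,0,0,-1],[0,0,0,0,0,0,-1],[0,0,0,0,0,0,-1]]

```text
clock: 60.95
tool_pos: [551.4, 278.7, 30.2]
tool_rot: [[0.26, 0.001, -0.965], [0.965, 0.001, 0.26], [0.001, -1.0, -0.001]]
ft_force: [0.1, -0.7, -1.5]
opening: 0.451
```

Run:
```python
from h import *
s=status.sense();print(np.round(s["tool_pos"],1),s["opening"],s["clock"])
x,y,z=s["tool_pos"]
plan((x,y,150,75.7,-1,30),(490,-20,180,30,-1,48),(501,-310,165,-.4,-1,46))
```

```text
[551.4 278.7  30.2] 0.45130098053702866 60.95
[[0.0,-0.2,0.0,0.0,-29.9,-0.0,-1],[0.0,-0.2,0.0,0.1,-30.0,-0.0,-1],[0.0,-0.2,0.0,0.0,-29.9,-0.1,-1],[0.1,-0.2,0.1,0.1,-30.0,-0.0,-1],[-0.0,6.5,-0.0,-43.5,-4.3,-2.0,-1],[-0.0,6.5,-0.0,-43.0,-4.3,-7.0,-1],[-0.0,6.5,-0.0,-41.9,-4.3,-11.8,-1],[-0.0,6.6,-0.0,-40.4,-4.2,-16.4,-1],[-0.0,6.5,-0.0,-38.2,-4.3,-21.0,-1],[-0.0,6.6,-0.0,-35.6,-4.2,-25.1,-1]]
[[-0.0,6.5,-0.0,-32.4,-4.3,-29.1,-1],[-0.0,4.3,-0.0,-19.4,2.1,-36.7,-1],[-0.0,4.4,-0.0,-16.5,2.2,-38.0,-1],[-0.0,4.3,-0.0,-13.6,2.1,-39.2,-1],[0.0,4.4,-0.0,-10.6,2.2,-40.1,-1],[0.0,4.3,-0.0,-7.5,2.1,-40.7,-1],[0.0,4.4,-0.0,-4.4,2.2,-41.2,-1],[0.0,4.3,-0.0,-1.3,2.1,-41.5,-1]]
```

Request:
step_arm:
  targets:
    - [[0,0,0,0,-30,0,-1],[0,0,0,0,-30,0,-1],[0,0,0,0,-30,0,-1],[0,0,0,0,-30,0,-1],[0,6.5,0,-43.5,-4.3,-2,-1],[0,6.5,0,-43,-4.3,-7,-1],[0,6.5,0,-42,-4.3,-12,-1],[0,6.5,0,-40,-4.3,-16.4,-1],[0,6.5,0,-38,-4.3,-21,-1],[0,6.5,0,-35.6,-4.3,-25,-1]]

```text
clock: 62.2
tool_pos: [491.9, 20.5, 178.7]
tool_rot: [[0.819, 0.0, -0.574], [0.574, 0.003, 0.819], [0.002, -1.0, 0.002]]
ft_force: [-0.3, -0.1, -1.5]
opening: 0.452
```

Request:
step_arm:
  targets:
    - [[0,6.5,0,-32,-4.3,-29,-1],[0,4.3,0,-19.4,2,-37,-1],[0,4.4,0,-16.5,2,-38,-1],[0,4.3,0,-13.6,2,-39,-1],[0,4.4,0,-10.6,2,-40,-1],[0,4.3,0,-7.5,2,-40,-1],[0,4.4,0,-4,2,-38,-1],[0,3,0,-1,2,-22,-1],[0,0,0,0,0,0,-1],[0,0,0,0,0,0,-1]]

```text
clock: 63.45
tool_pos: [479.9, -299.2, 168.3]
tool_rot: [[0.999, 0.002, 0.033], [-0.033, 0.004, 0.999], [0.002, -1.0, 0.004]]
ft_force: [0.0, 0.3, -1.0]
opening: 0.456
```

Run:
```python
from h import *
s=status.sense();print(np.round(s["tool_pos"],1),s["opening"],s["clock"])
plan((501.5,-321,130,-.4,-1,20))
```

```text
[ 479.9 -299.2  168.3] 0.45617392638058857 63.45
[[-0.1,-0.5,0.0,7.4,12.8,-7.1,-1],[-0.1,-0.5,0.1,7.4,12.7,-7.1,-1],[-0.0,-0.5,0.0,7.3,12.8,-7.2,-1]]
```

Request:
step_arm:
  targets:
    - [[0,-0.5,0,7,10,-7,-1],[0,-0.5,0,7,10,-7,-1],[0,-0.5,0,7,10,-7,-1],[0,0,0,0,5,0,-1],[0,0,0,0,0,0,-1],[0,0,0,0,0,0,-1]]

```text
clock: 64.2
tool_pos: [503.2, -318.2, 130.0]
tool_rot: [[1.0, 0.002, -0.001], [0.001, 0.007, 1.0], [0.002, -1.0, 0.007]]
ft_force: [0.0, -0.8, -2.2]
opening: 0.45
```

Request:
step_arm:
  targets:
    - [[0,0,0,-2,18,-3,-1],[0,0,0,0,20,0,-1],[0,0,0,0,20,0,-1],[0,0,0,0,15,0,-1],[0,0,0,0,5,0,-1],[0,0,0,0,0,0,-1],[0,0,0,0,0,0,-1]]

```text
clock: 65.08
tool_pos: [502.9, -321.6, 53.4]
tool_rot: [[1.0, 0.007, -0.001], [0.001, 0.004, 1.0], [0.007, -1.0, 0.004]]
ft_force: [-0.0, -0.4, -0.8]
opening: 0.456
```

Release height about 31.5.

Request:
step_arm:
  targets:
    - [[0,0,0,-1,8,0,-1],[0,0,0,-1,7,0,-1],[0,0,0,0,4,0,-1],[0,0,0,0,0,0,-1]]

```text
clock: 65.58
tool_pos: [501.2, -321.8, 33.8]
tool_rot: [[1.0, 0.008, -0.001], [0.001, 0.003, 1.0], [0.008, -1.0, 0.003]]
ft_force: [-0.1, -0.0, -1.1]
opening: 0.448
```

Request:
step_arm:
  targets:
    - [[0,0,0,0,2,0,-1],[0,0,0,0,0,0,-1],[0,0,0,0,0,0,-0.1],[0,0,0,0,0,0,0.3],[0,0,0,0,0,0,1],[0,0,0,0,0,0,1],[0,0,0,0,0,0,1]]

```text
clock: 66.45
tool_pos: [501.9, -322.3, 32.5]
tool_rot: [[1.0, 0.01, -0.001], [0.001, 0.002, 1.0], [0.01, -1.0, 0.002]]
ft_force: [-0.0, 0.3, -0.3]
opening: 1.004
```

Request:
step_arm:
  targets:
    - [[0,0,0,0,-20,0,1],[0,0,0,0,-30,0,1],[0,0,0,0,-40,0,1],[0,0,0,0,-40,0,1],[0,0,0,0,-40,0,1],[0,0,0,-10,-30,20,1],[0,0,0,-5,0,15,1],[0,0,0,0,0,0,1],[0,0,0,0,0,0,1],[0,0,0,0,0,0,1]]

```text
clock: 67.7
tool_pos: [483.5, -287.0, 236.1]
tool_rot: [[1.0, 0.006, 0.0], [-0.0, 0.004, 1.0], [0.006, -1.0, 0.004]]
ft_force: [0.8, -0.7, -0.0]
opening: 0.999
```

Run:
```python
from h import *
s=status.sense();print(np.round(s["tool_pos"],1),s["opening"],s["clock"])
f,R,c=grab("wrist"); save(f,"w15")
for k in HS: print(k,[(r,toz(f,R,c,r[0],82)[:2].round(1)) for r in cap(f,k,(100,30),(420,330))])
f,R,c=grab("side"); save(f,"side6"); b=cv2.imread("pics/side6.png")
cv2.imwrite("pics/v15.png",np.vstack([cv2.resize(b[190:350,240:440],(500,400)),cv2.resize(cv2.imread("pics/w15.png"),(500,312))])[:600] if 0 else np.hstack([cv2.resize(b[190:350,250:410],(400,400)),cv2.resize(cv2.imread("pics/w15.png")[:, 120:520],(400,400))]))
```

```text
[ 483.5 -287.   236.1] 0.9994352589774265 67.7
red [(([339.2, 219.6], 483), array([ 503.2, -321.4]))]
green [(([282.1, 170.8], 431), array([ 448.5, -272.2]))]
blue [(([339.8, 119.2], 497), array([ 502. , -225.1]))]
```

View pics/v15.png

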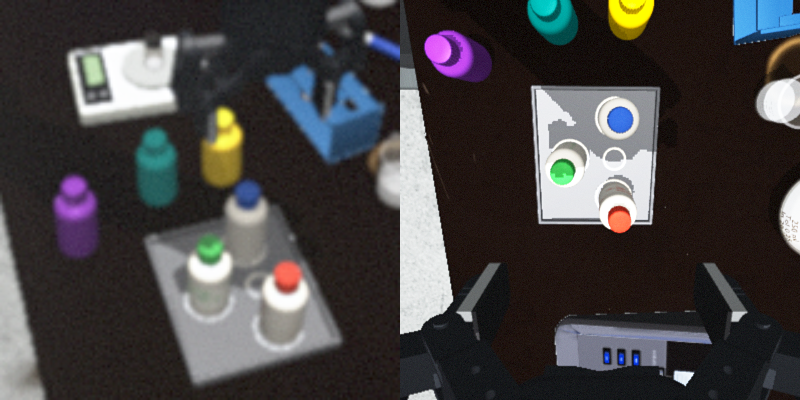

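```bash
python3 -c "
from cell import sign_off
print(sign_off())"
```

```text
the job is handed in; nothing more can be done
None
```

The job is done and handed in at about 68 s on the robot's clock, inside the 144 s limit; `sign_off` gives no verdict. I stood the red, blue and green bottles on the blue mat, put the vial on the balance pan, then returned the bottles in the order green, blue, red.

- **Bottles:** in the last wrist picture all three stand upright on their marked circles. Their caps measured within about 2 mm of where they were at the start, against the 14 mm allowed.
- **Vial:** it stood upright near the middle of the pan when last seen clearly, just after release. In the final side picture it still stands there, though the arm partly blocks the view.
- **Pan centre:** my estimates disagreed by about 5 mm (y of 14 to 20 mm), so I released the vial between them at (481, 18). Any of those leaves it well within the 15 mm limit.
- **Bystanders:** I kept well clear of the amber bottle, beaker and timer and did not see them move, but I did not measure their positions at the end.
- **Gripper:** open and about 150 mm above the bottle caps, touching nothing.

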